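# Clear a jammed slot nut from the shoe-fixture bed

## Robot

A 6-joint arm with a two-finger parallel gripper is mounted at the origin on the work surface. World frame = base frame: x ahead of the robot, y to its left, z up, the work surface at z = 0. Lengths are in m, angles in rad, forces in N, time in s.
With the tool pointing down it reaches from about 0.25 to 0.775 m from the base axis. Payload 4 kg.
Tool frame: the origin (TCP) lies midway between the tips of the shut fingers; the grasp point (between the pads) lies 19 mm behind it; y points along the fingers, x is the direction in which the jaws open and shut, and the axes are right-handed (so a half turn about y gives the same grasp; the last joint's range is limited). The gripper opens to 94 mm and grips with 3 to 60 N. Pads are 16 mm wide; open, the fingers measure 119 mm over their backs; the gripper's body (75 mm by 177 mm) begins 78 mm behind the grasp point.
Start: joints at [1.214, 0.087, 1.371, -0, 1.684, -0.103], TCP at [0.138, 0.532, 0.206] pointing down, gripper open.
Joint ranges: [-3.1, 3.1], [-0.76, 2.03], [0.27, 2.55], [-1.08, 4.22], [0.17, 2.65], [-2.57, 2.57]. Speed limits (rad/s): [2.79, 2.79, 3.14, 3.14, 3.14, 3.14].

## Interface

Orientations are given as [roll, pitch, yaw] about the fixed x, y, z axes, in that order (R = Rz(yaw) Ry(pitch) Rx(roll)).
In Python, from bench import robot, snapshot, camera_info, ticket gives the robot as it stands.
- The arm moves only by the shell command python3 -m creep 'ROWS'. ROWS is JSON, a list of rows, each an object with "slide": the shift along the tool's x, y, z in mm, a list of three; "roll": the turn about the tool's y in degrees; "grip": the closure, from 0 (fully open) to 1 (shut). In form: [{"slide": [x, y, z], "roll": roll, "grip": grip}, ...]. A call has 1 to 20 rows; each row is the pose to reach, as a shift and turn from the pose commanded when the call began, along the tool's axes at that moment; what a row does not reach only later rows make up. A row lasts 1/12 s, in which the tool goes at most 41.7 mm and 7.16 degrees, less where a joint would pass 70% of its speed; a pose out of reach is approached as far as the arm can. A call with a gripper value outside its range is refused whole. The fingers move at their own pace and stop on an object; the grip force is fixed at half the most. Time passes only in rows, so rows that repeat a pose let the fingers close. It gives the time, the measured TCP pose, the force and the opening at its end, in the units of the state.
- robot.get_obs(): the state, without advancing time (a new reading comes with each control period).
- snapshot(name): name is "side" or "top"; returns the picture (384x512x3 uint8, red, green, blue); there is no depth.
- camera_info(name): a dict with "fx", "fy", "cx", "cy" (pixels), "cam_to_world" (4x4, takes a point from camera to world coordinates). Camera axes: x right, y down, z forward; pixel columns grow to the right and rows downward; lengths in m; the calibration is good to about 2 mm. A picture is of the moment at which its call begins. camera_info takes no time and is no camera call.
- ticket.close_job(): hands the job in, once; it reports no verdict.
The state is a dict: "time": time; "joint_positions": joint angles; "qvel": joint speeds; "joint_torque": joint torques, N m; "tool_pos": TCP position; "ee_rot": TCP orientation; "wrist_force": force on the tool from outside, world axes, zero at the start; "wrist_torque": the same for the moment, N m; "width": finger opening in m.
Only numpy, scipy, OpenCV 4.12 (cv2) and the standard library are available. Lean on these libraries where they do the work, as an engineer would, in place of code of your own. Each camera call takes 0.05 s, during which the arm holds its last target.

## Task

The broken flange of a brass slot nut is jammed in the front T-slot of the fixture bed. With the cranked slot scraper, its blade down in the slot behind the nut, drive the nut along and out of the slot's open end so that it drops into the scrap tray, without touching the nut with your fingers or forcing the tool against the bed. Then turn the red keeper knob a quarter turn clockwise until it drops into its locked detent with the yellow leaf across that slot's mouth, and leave the scraper back on its wooden rest and everything else on the bench undisturbed.

Things in the scene. Friction and masses are not known exactly. Their poses are not given: they have to be found in the camera images.
- bed: Fixed fixture bed: bright steel plate, 160 mm (its x) by 240 mm (its y), on a green base, flat top 77 mm above the bench. Origin: middle of its underside on the bench, z up. Two T-slots run along its y, at x = -31.5 mm (front one, nearer the robot, to clear) and x = +31.5 mm; open at y = -120 mm, closed at y = +120 mm. A heel stop 43 mm high is clamped on its top at x = 20 to 70, y = 0 to 87 mm.
- slot_mouth (a point): Open end of the front slot: the point on the slot's floor, on its middle line, at the plate's end face (bed x = -31.5, y = -120, z = 55 mm); axes as the bed's, so the nut leaves along -y. Slot section: neck 14 mm wide and 12 mm deep from the top, below it a cavity 24 mm wide and 10 mm high; floor 22 mm below the plate's top.
- tray: Grey open scrap tray fixed on the bench under the slots' open ends, 150 mm (bed x) by 88 mm (bed y), 34 mm high, 3 mm walls; origin in the middle of its underside, 167 mm along -y from the bed's origin; axes as the bed's.
- nut: The scrap: the brass flange of a broken slot nut, 20 (its x) by 28 (its y, along the slot; end faces at +14 and -14) by 6 mm, in the slot's cavity under its lips, seen through the neck. Origin: middle of its underside, 4 mm over the slot floor. A spring pad under it (7.5 N) wedges it up against the lips: it slides only under a push of 7 to 12 N, and a blade not down in the cavity passes over it.
- scraper: Cranked slot scraper, 0.14 to 0.22 kg, loose, level on its rest. Blue handle 120 (its x) by 18 (y) by 22 mm (z); origin in the handle's middle, +x towards the blade, z up. A steel neck runs level from its front to a 22 mm wide clamp with a thumbscrew (106 to 132 mm ahead) that holds the blade. Grip across its y near the middle, firmly (40 N or more): a push at the tip twists the handle nose-down.
- clamp (a point): Middle of the clamp at the blade's front face: 119 mm ahead (+x) of the scraper's origin at handle height; axes as the scraper's. The blade, 11 mm wide (y) and 4 mm thick (x = 115 to 119 mm), goes straight down to 64 mm below this point. It is clamped firmly but not always central: its middle lies up to 8 mm to either side (y), different each time and not measured, so feel for the slot.
- rest: Fixed wooden rest, base 116 (its x) by 66 (its y) by 14 mm; two uprights 12 mm thick at x = -46 and +46 mm, with notches 24 mm wide that hold the handle lengthwise along x; notch floor 67 mm and prong tops 89 mm above the bench. 80 mm is clear between the uprights. Origin: middle of its underside on the bench.
- rest_cradle (a point): Where the scraper's origin lies when it rests in the notches: 78 mm above the bench over the rest's middle; its x is along the handle, pointing to the side the blade overhangs at the start.
- keeper (a joint): Turn of the end keeper on its upright spindle, rad: 0 open (yellow leaf points straight out from the bed), grows clockwise seen from above to about 1.57 locked (leaf lies across the front slot's mouth, towards the bed's -x). An over-centre spring holds either end: past half-way it snaps on to locked when let go, before that it springs back. Takes at most about 0.1 N m.
- keeper_grip (a point): Middle of the red wing knob, on the spindle's axis (bed x = 0, y = -130 mm), 104 mm above the bench; turns with the keeper. The wing is 12 mm thick (its x), 42 mm long (its y) and 28 mm high (90 to 118 mm above the bench); the leaf, 48 mm long and 20 mm high, reaches along its -y, 49 to 69 mm above the bench.
- good_nut: Bystander: sound steel slot nut lying in the back slot, 21 by 24 by 16 mm. Leave it there.
- last: Bystander: wooden shoe last, 236 mm long, 78 mm wide, 88 mm high, origin under its middle, toe along its x.
- hammer: Bystander: cobbler's hammer, 250 mm long, lying.
- glue: Bystander: can, 72 mm diameter, 110 mm high.
- tacks: Bystander: amber jar of tacks, 56 mm diameter, 70 mm high.
Things that resemble listed ones, but are neither listed nor needed, are in the scene too. What is meant by the scraper is not purple, and is the smaller of those in its own colour.

How it is judged:
On the way, in this order (a step that is already met when the one before it is completed fails the run):
1. the scraper's blade bears on the broken nut from the closed side, with the nut still in the front slot (contact force between scraper and nut above 1 N and y of scraper in the frame of nut above 0.09 m and y of nut in the frame of bed above -0.12 m and z of nut in the frame of bed above 0.05 m), for 0.1 s.
2. the broken nut lies in the scrap tray (x of nut in the frame of tray between -0.075 and 0.075 m and y of nut in the frame of tray between -0.044 and 0.044 m and z of nut in the frame of tray below 0.036 m), for 0.1 s.
3. the keeper is turned into its locked detent (value of joint keeper above 1.45 rad), for 0.2 s.
At the end, for the whole second after the job is handed in: The broken nut lies at rest in the scrap tray; the keeper stands in its locked detent (above 1.45 rad); the scraper lies released and at rest in the notches of its rest, its origin within 15 mm of the cradle point, upright and lengthwise within 0.15 rad (all of step 2 and value of joint keeper above 1.45 rad and distance between scraper and rest_cradle below 0.015 m and angle between the x axis of scraper and the x axis of rest, either way round below 0.15 rad and angle between scraper's own z axis and vertical below 0.15 rad and linear speed of each of scraper, nut below 0.02 m/s); the robot touches nothing.
It fails at once if the fingers or the arm touch the broken nut (contact force between any of the fingers, the arm and nut above 0.5 N).
It fails at once if the scraper is forced against the bed (more than 30 N) (contact force between scraper and bed above 30 N).
It fails at once if a bystander is moved by more than 30 mm (distance of any of last, hammer, glue, tacks, good_nut from where it was at the start of the episode above 0.03 m).
It also fails if it takes over 72 s, if anything falls off the work surface, if the arm or the gripper's body presses on something with over 40 N, if the wrist force passes 120 N, or if a joint passes its speed limit or range.

## Working session

There is one attempt and no reset: what is moved stays moved. The work goes in short steps, Python scripts to look and compute and a shell command to move; the robot and the scene stay as the last step left them, time stands still between calls to the robot, and variables do not carry over. Pictures are saved under pics/ and viewed, and the job is handed in when it is done.

```bash
ls; mkdir -p pics
python3 - <<'E'
from bench import robot, snapshot, camera_info
import cv2
for n in("side","top"):
    cv2.imwrite(f"pics/{n}0.png",cv2.resize(snapshot(n)[:,:,::-1],None,fx=1.5,fy=1.5,interpolation=cv2.INTER_CUBIC))
    c=camera_info(n);print(n,{k:c[k] for k in("fx","fy","cx","cy")});print(c["cam_to_world"])
print(robot.get_obs())
E
```

```text
pics
side {'fx': 483.08811557292984, 'fy': 483.08811557292984, 'cx': 255.9588930869074, 'cy': 193.43053354416827}
[[ 0.83089343 -0.34762115  0.43448318 -0.20810121]
 [-0.556259   -0.49947952  0.66415069 -1.15675297]
 [-0.01385738 -0.79352363 -0.60838164  1.05973298]
 [ 0.          0.          0.          1.        ]]
top {'fx': 439.0725104456291, 'fy': 439.0725104456291, 'cx': 256.5747020806496, 'cy': 190.4283746182014}
[[-1.48358126e-02 -9.92694263e-01  1.19741384e-01  2.98820498e-01]
 [-9.99889917e-01  1.47017170e-02 -2.00322828e-03 -9.85888486e-02]
 [ 2.28189294e-04 -1.19757922e-01 -9.92803096e-01  1.57973685e+00]
 [ 0.00000000e+00  0.00000000e+00  0.00000000e+00  1.00000000e+00]]
{'time': 0.1, 'joint_positions': array([ 1.21392045e+00,  8.78725871e-02,  1.37207369e+00,  3.41679966e-06,
        1.68362208e+00, -1.03080581e-01]), 'qvel': array([ 0.00099347, -0.00133561, -0.00514168,  0.00121986, -0.00132093,
        0.00020266]), 'joint_torque': array([ 1.99863491e-03, -3.41251087e+01, -3.03302693e+01,  7.19148223e-02,
        3.04089056e-02, -1.09367431e-04]), 'tool_pos': array([0.1379133 , 0.53191833, 0.20444082]), 'ee_rot': array([-1.57058965,  0.00196487,  1.31700162]), 'wrist_force': array([ 0.15059439, -0.83324796,  0.60003933]), 'wrist_torque': array([-0.02231389, -0.00025891, -0.01110845]), 'width': 0.09393396231564159}
```

View pics/side0.png

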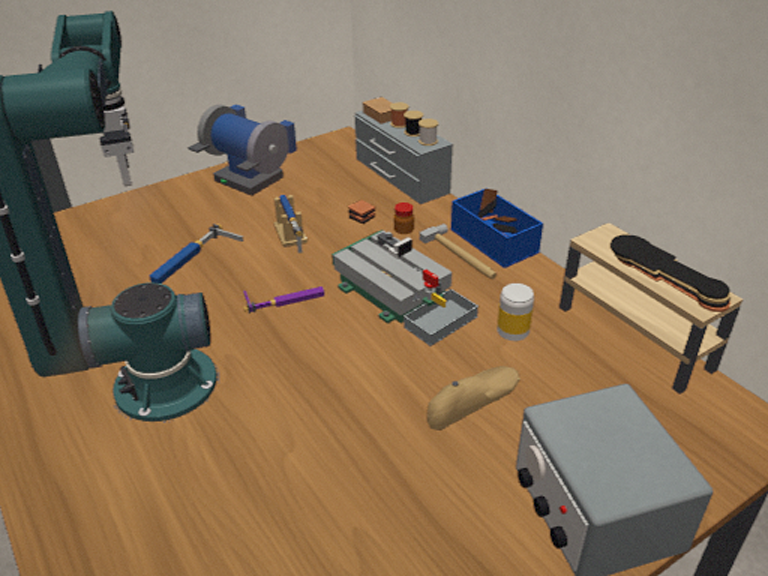

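View pics/top0.png

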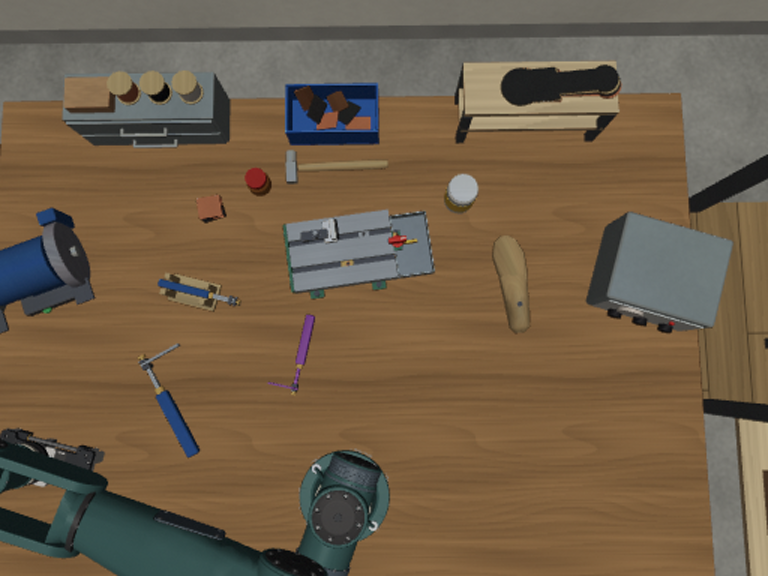

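```bash
cat > h.py <<'E'
from bench import robot, snapshot, camera_info
import cv2, numpy as np
def ray(n,u,v):
    c=camera_info(n);T=np.array(c["cam_to_world"])
    d=T[:3,:3]@np.array([(u-c["cx"])/c["fx"],(v-c["cy"])/c["fy"],1.]);return T[:3,3],d
def plane(n,u,v,z):
    o,d=ray(n,u,v);return o+d*(z-o[2])/d[2]
def two(ps,pt):
    o1,d1=ray("side",*ps);o2,d2=ray("top",*pt)
    A=np.stack([d1,-d2],1);s=np.linalg.lstsq(A,o2-o1,rcond=None)[0]
    a,b=o1+d1*s[0],o2+d2*s[1];return (a+b)/2,np.linalg.norm(a-b)
def proj(n,p):
    c=camera_info(n);T=np.linalg.inv(np.array(c["cam_to_world"]));q=T[:3,:3]@np.asarray(p)+T[:3,3]
    return np.array([c["fx"]*q[0]/q[2]+c["cx"],c["fy"]*q[1]/q[2]+c["cy"]])
def crop(n,x0,y0,x1,y1,k,f,im=None):
    im=snapshot(n) if im is None else im
    cv2.imwrite(f,cv2.resize(im[y0:y1,x0:x1,::-1],None,fx=k,fy=k,interpolation=cv2.INTER_CUBIC));return im
E
python3 - <<'E'
from h import *
t=snapshot("top");s=snapshot("side");cv2.imwrite("pics/t_raw.png",t[:,:,::-1]);cv2.imwrite("pics/s_raw.png",s[:,:,::-1])
crop("top",180,130,300,205,6,"pics/c1.png",t)
crop("top",95,170,170,225,10,"pics/c2.png",t)
crop("side",210,145,330,235,6,"pics/c3.png",s)
crop("side",170,120,220,175,10,"pics/c4.png",s)
E
```

```text
(no output)
```

View pics/c1.png

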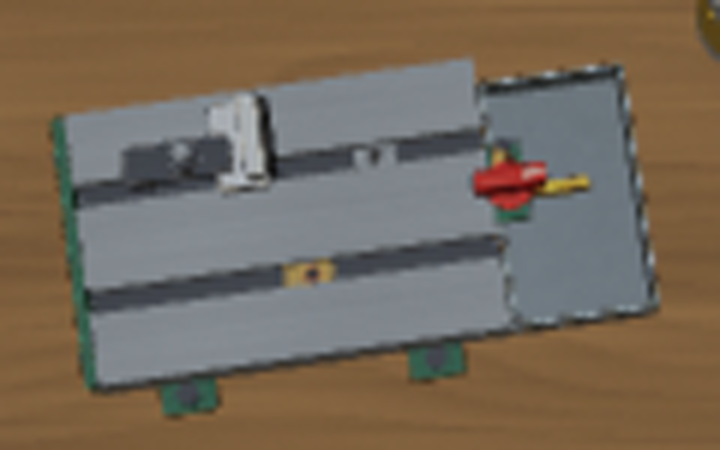

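View pics/c2.png

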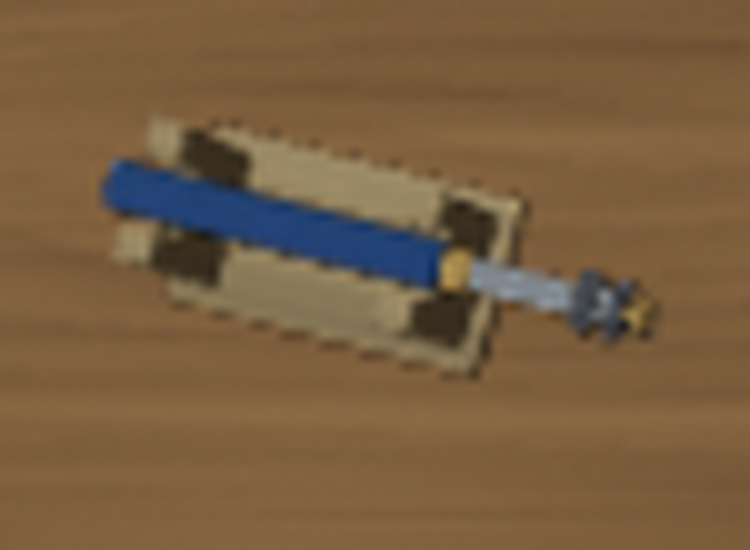

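View pics/c3.png

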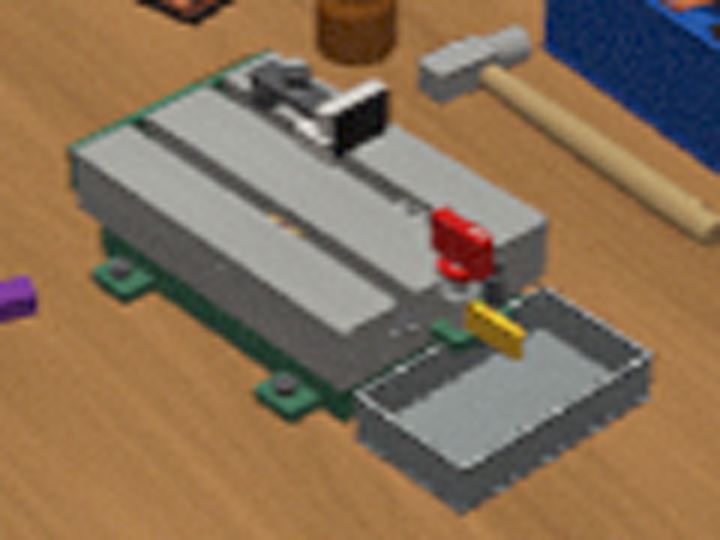

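View pics/c4.png

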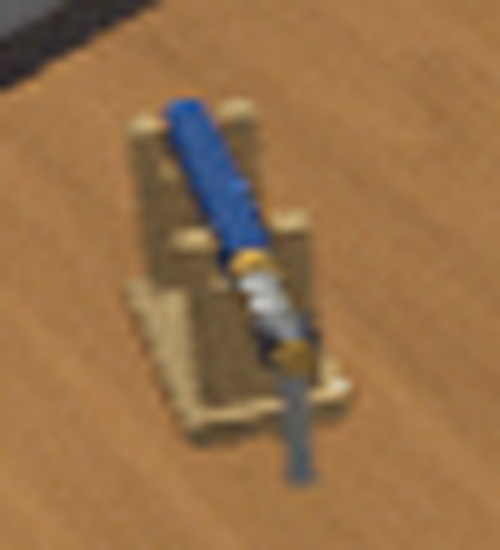

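Run:
```python
from h import *
# top crop corners (c1: x6, off 180,130) at plate top
C=lambda x,y:((x+.5)/6+180-.5,(y+.5)/6+130-.5)
q=[C(66,116),C(473,60),C(512,327),C(95,388)]
P=np.array([plane("top",*a,.077) for a in q])[:,:2];print(P.round(4))
for i in range(4):print(np.linalg.norm(P[i]-P[(i+1)%4]).round(4))
B=np.array([[.08,.12],[.08,-.12],[-.08,-.12],[-.08,.12]])
# rigid fit
Pc=P-P.mean(0);a=np.arctan2((B[:,0]*Pc[:,1]-B[:,1]*Pc[:,0]).sum(),(B*Pc).sum());c=P.mean(0)
print("bed",c,a)
R=np.array([[np.cos(a),-np.sin(a)],[np.sin(a),np.cos(a)]])
S=lambda x,y:((x+.5)/6+210-.5,(y+.5)/6+145-.5)
for nm,p in dict(fl=(75,155),br=(547,220),fr=(348,333)).items():
    w=plane("side",*S(*p),.077)[:2];print("side",nm,w,(R.T@(w-c)).round(4))
for nm,p,z in [("nut",(309,272),.065),("slotL",(90,299),.077),("slotR",(504,243),.077),("bslotL",(76,191),.077),("bslotR",(484,138),.077)]:
    w=plane("top",*C(*p),z)[:2];print("top",nm,w,(R.T@(w-c)).round(4))
w=plane("side",*S(285,224),.065)[:2];print("side nut",w,(R.T@(w-c)).round(4))
k=c+R@np.array([0,-.13]);print("keeper pred",k,proj("top",[*k,.118]),proj("side",[*k,.104]))
t=cv2.imread("pics/t_raw.png");s=cv2.imread("pics/s_raw.png")
for n,im in(("top",t),("side",s)):
    h=cv2.cvtColor(im,cv2.COLOR_BGR2HSV)
    m=((h[...,0]<6)|(h[...,0]>174))&(h[...,1]>180)&(h[...,2]>90)
    nn,l,st,ce=cv2.connectedComponentsWithStats(m.astype(np.uint8));print(n,"red",[(st[i].tolist(),ce[i].round(1)) for i in range(1,nn) if st[i,4]>15])
    m=(h[...,0]>100)&(h[...,0]<120)&(h[...,1]>150)&(h[...,2]>60)
    nn,l,st,ce=cv2.connectedComponentsWithStats(m.astype(np.uint8));print(n,"blue",[(st[i].tolist(),ce[i].round(1)) for i in range(1,nn) if st[i,4]>40])
```

```text
[[ 0.6293  0.1263]
 [ 0.659  -0.1107]
 [ 0.5017 -0.1308]
 [ 0.4699  0.1092]]
0.2389
0.1586
0.242
0.1602
bed [ 0.56497326 -0.0015028 ] 0.12479663668245562
side fl [0.469553   0.09744405] [-0.0824  0.1101]
side br [ 0.65901619 -0.11483776] [ 0.0792 -0.1242]
side fr [ 0.50509129 -0.13556982] [-0.0761 -0.1256]
top nut [ 0.53734673 -0.01350691] [-0.0289 -0.0085]
top slotL [0.52158558 0.11213309] [-0.0289  0.1182]
top slotR [ 0.55073902 -0.1269693 ] [-0.0297 -0.1227]
top bslotL [0.58490752 0.12037088] [0.0349 0.1184]
top bslotR [ 0.61265169 -0.11639278] [ 0.033  -0.1199]
side nut [ 0.54229611 -0.01815214] [-0.0246 -0.0137]
keeper pred [ 0.58115474 -0.13049179] [264.66889402 159.18184787] [285.48770589 184.83887691]
top red [([164, 112, 13, 13, 142], array([169.9, 118.1])), ([260, 157, 9, 4, 20], array([264.2, 158.7]))]
top blue [([190, 56, 62, 33, 682], array([219.5,  74.9])), ([25, 139, 13, 11, 93], array([ 30.8, 143.9])), ([0, 158, 39, 44, 1073], array([ 15.4, 179.6])), ([106, 186, 33, 12, 140], array([122. , 191.8])), ([104, 261, 28, 43, 361], array([117.7, 282.1]))]
side red [([263, 135, 12, 9, 81], array([268.9, 138.9])), ([282, 180, 10, 12, 82], array([286.3, 185.8]))]
side blue [([141, 76, 14, 21, 119], array([146.7,  85.6])), ([301, 127, 61, 51, 1717], array([330.9, 152.8])), ([187, 130, 9, 16, 52], array([190.8, 137.3])), ([101, 162, 32, 27, 266], array([116.1, 174.9]))]
```

Run:
```python
from h import *
C=lambda x,y:((x+.5)/10+95-.5,(y+.5)/10+170-.5)
D=lambda x,y:((x+.5)/10+170-.5,(y+.5)/10+120-.5)
a=plane("top",*C(110,184),.089);b=plane("top",*C(441,262),.089)
print("handle ends top",a,b,np.linalg.norm(a-b),(a+b)/2,np.arctan2(*(b-a)[[1,0]]))
a2=plane("side",*D(185,107),.089);b2=plane("side",*D(245,240),.089)
print("side",a2,b2,np.linalg.norm(a2-b2),(a2+b2)/2,np.arctan2(*(b2-a2)[[1,0]]))
# rest base corners z=.014
R=[plane("top",*C(*p),.089) for p in [(182,138),(250,155),(495,205),(440,198)]]
for p in [(522,207),(474,372),(172,296)]: print("base",plane("top",*C(*p),.014))
cl=plane("top",*C(598,303),.089);print("clamp",cl)
m=(a+b)/2
for nm,p in [("blade tip",(300,481)),("blade top",(293,385))]:
  print(nm,plane("side",*D(*p),.014))
```

```text
handle ends top [0.4948113  0.41500621 0.089     ] [0.46627922 0.3012968  0.089     ] 0.11723442168375504 [0.48054526 0.3581515  0.089     ] -1.8166416601635464
side [0.49321323 0.4030342  0.089     ] [0.46516775 0.2993503  0.089     ] 0.10740996309746267 [0.47919049 0.35119225 0.089     ] -1.8349650427274353
base [0.49414979 0.29267068 0.014     ]
base [0.43495592 0.30893255 0.014     ]
base [0.46387453 0.41756935 0.014     ]
clamp [0.45141591 0.24751282 0.089     ]
blade tip [0.45150898 0.24349353 0.014     ]
blade top [0.48136445 0.30424733 0.014     ]
```

```bash
cat >> h.py <<'E'
def rel(x,y,z,yaw=None,o=None):
    "slide (mm) and roll (deg) from the current pose to a TCP goal in the world"
    o=robot.get_obs();p=np.array(o["tool_pos"]);r=o["ee_rot"]
    from scipy.spatial.transform import Rotation as Ro
    M=Ro.from_euler("xyz",r).as_matrix();t=M[:,0];w=np.arctan2(t[1],t[0])
    d=M.T@(np.array([x,y,z])-p)*1e3
    print("pos",p.round(4),"yaw",round(w,4),"slide",d.round(1),"roll",None if yaw is None else round(np.degrees(w-yaw),2),"F",np.round(o["wrist_force"],1),"T",np.round(o["wrist_torque"],2),"wid",round(o["width"],4),"t",round(o["time"],2))
E
python3 -c "
from h import *
rel(.4795,.3555,.15,-.254)"
```

```text
pos [0.138  0.532  0.2048] yaw 1.317 slide [ -85.1   54.8 -374.9] roll 90.01 F [-0.4 -0.1  0.8] T [ 0.   -0.03  0.01] wid 0.094 t 0.2
```

```bash
python3 -m creep '[{"slide":[-10,5,-40],"roll":7,"grip":0},{"slide":[-19,10,-75],"roll":14,"grip":0},{"slide":[-28,15,-110],"roll":21,"grip":0},{"slide":[-36,20,-145],"roll":28,"grip":0},{"slide":[-45,25,-180],"roll":35,"grip":0},{"slide":[-54,30,-215],"roll":42,"grip":0},{"slide":[-62,35,-250],"roll":49,"grip":0},{"slide":[-71,40,-285],"roll":56,"grip":0},{"slide":[-78,45,-320],"roll":63,"grip":0},{"slide":[-82,50,-350],"roll":70,"grip":0},{"slide":[-85,55,-370],"roll":77,"grip":0},{"slide":[-85,55,-375],"roll":84,"grip":0},{"slide":[-85,55,-375],"roll":90,"grip":0},{"slide":[-85,55,-375],"roll":90,"grip":0},{"slide":[-85,55,-375],"roll":90,"grip":0}]'; python3 -c "
from h import *
t=crop('top',85,150,185,225,8,'pics/d1.png'); s=crop('side',140,60,240,180,6,'pics/d2.png')
rel(.4795,.3555,.059,-.254)"
```

```text
time: 1.45
tool_pos: [0.4797, 0.3558, 0.1501]
ee_rot: [-1.571, 0.001, -0.251]
wrist_force: [0.4, -1.2, 0.5]
width: 0.094
pos [0.4794 0.3561 0.1505] yaw -0.2513 slide [ 0.2 91.5 -0.6] roll 0.16 F [ 0.6  0.1 -0.1] T [-0.06  0.06  0.03] wid 0.0938 t 1.55
```

View pics/d1.png

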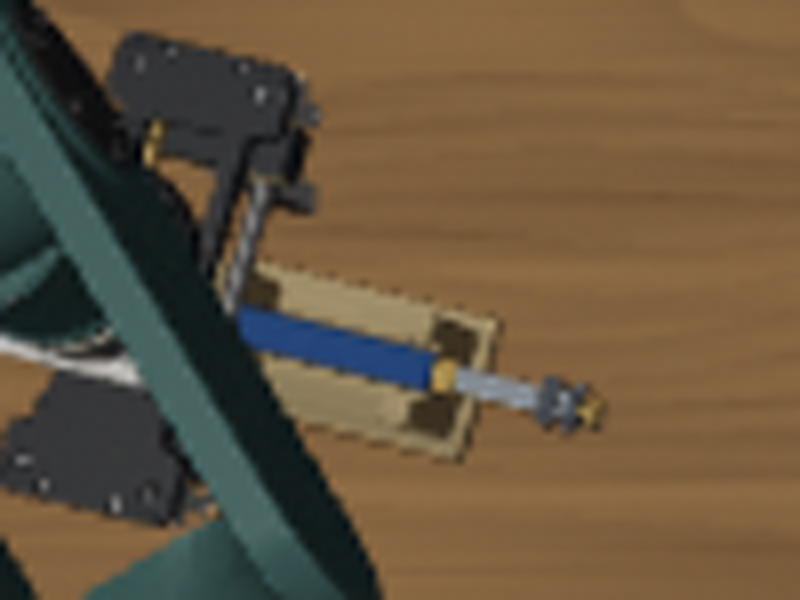

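View pics/d2.png

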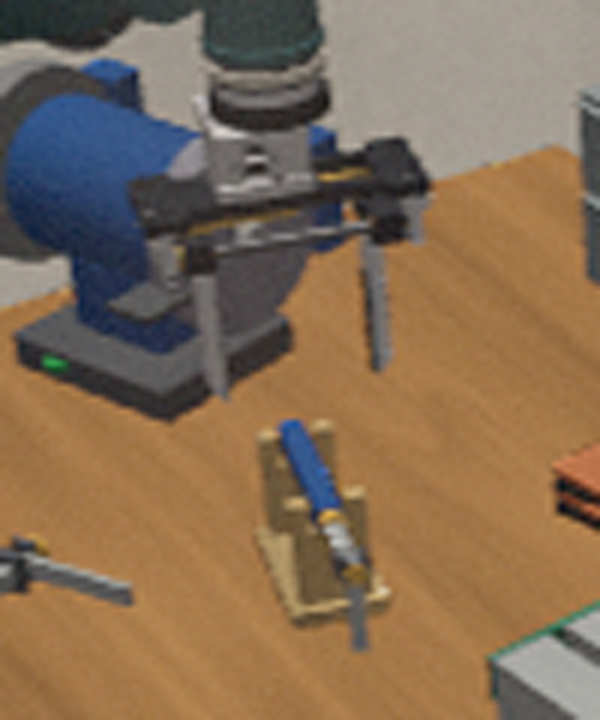

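```bash
python3 -m creep '[{"slide":[0,38,0],"roll":0,"grip":0},{"slide":[0,70,0],"roll":0,"grip":0},{"slide":[0,91,0],"roll":0,"grip":0},{"slide":[0,91,0],"roll":0,"grip":0.5},{"slide":[0,91,0],"roll":0,"grip":1},{"slide":[0,91,0],"roll":0,"grip":1},{"slide":[0,91,0],"roll":0,"grip":1},{"slide":[0,91,0],"roll":0,"grip":1},{"slide":[0,91,0],"roll":0,"grip":1},{"slide":[0,91,0],"roll":0,"grip":1}]'; python3 -c "
from h import *
rel(.4795,.3555,.059,-.254)"
```

```text
time: 2.38
tool_pos: [0.4803, 0.3563, 0.0607]
ee_rot: [-1.569, -0.001, -0.254]
wrist_force: [0.8, 0.7, 0.1]
width: 0.0511
pos [0.4803 0.3563 0.0607] yaw -0.2537 slide [-0.6  1.7 -1. ] roll 0.02 F [0.8 0.7 0.1] T [-0.04  0.08 -0.01] wid 0.0511 t 2.38
```

```bash
python3 -m creep '[{"slide":[0,1,0],"roll":0,"grip":1},{"slide":[0,1,0],"roll":0,"grip":1},{"slide":[0,1,0],"roll":0,"grip":1},{"slide":[0,1,0],"roll":0,"grip":1},{"slide":[0,1,0],"roll":0,"grip":1},{"slide":[0,1,0],"roll":0,"grip":1},{"slide":[0,1,0],"roll":0,"grip":1},{"slide":[0,1,0],"roll":0,"grip":1},{"slide":[0,1,0],"roll":0,"grip":1},{"slide":[0,1,0],"roll":0,"grip":1}]'; python3 -c "
from h import *
rel(.4795,.3555,.059,-.254)"
```

```text
time: 3.22
tool_pos: [0.4797, 0.3559, 0.0584]
ee_rot: [-1.571, 0.0, -0.254]
wrist_force: [0.3, -0.4, -1.5]
width: 0.0178
pos [0.4797 0.3559 0.0584] yaw -0.2538 slide [-0.1 -0.6 -0.5] roll 0.01 F [ 0.3 -0.4 -1.5] T [-0.15  0.11 -0.03] wid 0.0178 t 3.22
```

```bash
python3 -m creep '[{"slide":[0,-30,0],"roll":0,"grip":1},{"slide":[0,-65,0],"roll":0,"grip":1},{"slide":[0,-100,0],"roll":0,"grip":1},{"slide":[0,-110,0],"roll":0,"grip":1},{"slide":[14,-110,-30],"roll":-4,"grip":1},{"slide":[29,-110,-65],"roll":-8,"grip":1},{"slide":[45,-110,-100],"roll":-12,"grip":1},{"slide":[61,-110,-135],"roll":-16,"grip":1},{"slide":[77,-110,-170],"roll":-20,"grip":1},{"slide":[90,-110,-197],"roll":-21.5,"grip":1},{"slide":[94,-110,-207],"roll":-21.5,"grip":1},{"slide":[94,-110,-207],"roll":-21.5,"grip":1},{"slide":[94,-110,-207],"roll":-21.5,"grip":1}]'; python3 -c "
from h import *
t=crop('top',175,120,305,210,6,'pics/e1.png'); s=crop('side',200,100,300,190,8,'pics/e2.png')
cv2.imwrite('pics/e_s.png',s[:,:,::-1]);cv2.imwrite('pics/e_t.png',t[:,:,::-1])
rel(.5192,.132,.16,.122)"
```

```text
time: 4.3
tool_pos: [0.5183, 0.1324, 0.1675]
ee_rot: [-1.569, 0.002, 0.12]
wrist_force: [0.4, 0.6, -2.2]
width: 0.0173
pos [0.5183 0.1335 0.1679] yaw 0.1228 slide [ 0.7  7.9 -1.6] roll 0.04 F [ 0.  -0.  -1.3] T [-0.    0.06 -0.04] wid 0.0178 t 4.4
```

View pics/e1.png

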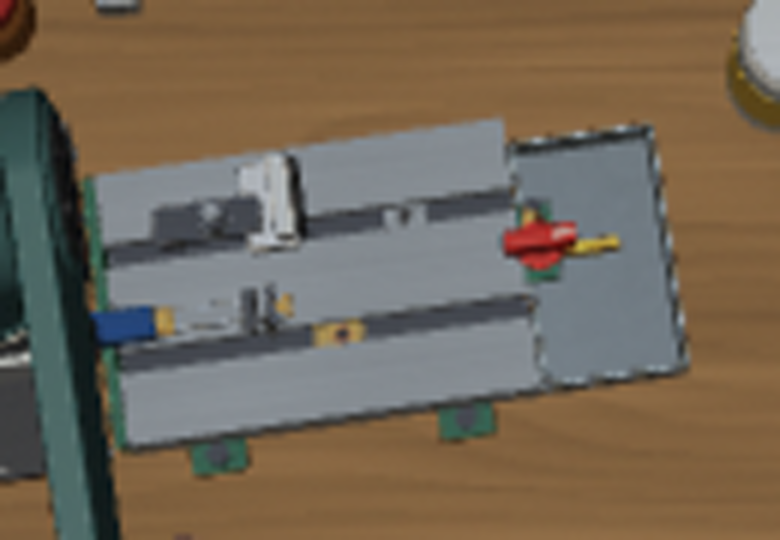

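View pics/e2.png

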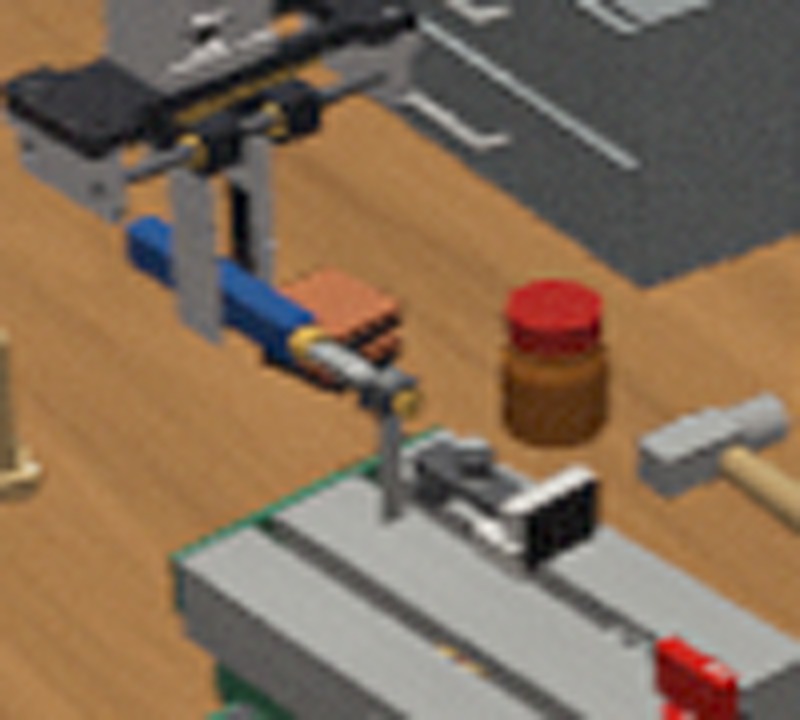

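Run:
```python
from h import *
S=lambda x,y:((x+.5)/8+200-.5,(y+.5)/8+100-.5)
T=lambda x,y:((x+.5)/6+175-.5,(y+.5)/6+120-.5)
o=np.array([.5183,.133,.187]);h=-np.pi/2+.1225
ux=np.array([np.cos(h),np.sin(h),0]);uy=np.array([-ux[1],ux[0],0])
loc=lambda p:np.array([(p-o)@ux,(p-o)@uy,p[2]-o[2]]).round(4)
for nm,p,z in [("tipmid",(391,517),.123),("tipL",(381,515),.123),("tipR",(401,519),.123),("upL",(380,420),.17),("upR",(402,420),.17)]:
    print(nm,loc(plane("side",*S(*p),z)))
print("clamp top",[loc(plane("top",*T(*p),.198)) for p in [(245,290),(252,334),(275,325),(270,288),(260,310)]])
print("handle front top",loc(plane("top",*T(158,322),.198)),"handle front side",loc(plane("side",*S(308,325),.198)))
for y in(-.008,0,.008):
  print(y,[((proj("side",o+ux*.119+uy*(y+e)+np.array([0,0,-.064]))+.5-[200,100])*8-.5).round(0) for e in(-.0055,.0055)])
print([((proj("top",o+ux*.119+uy*y+np.array([0,0,.011]))+.5-[175,120])*6-.5).round(0) for y in (-.011,.011)])
```

```text
tipmid [ 0.1148 -0.0003 -0.064 ]
tipL [ 0.1108 -0.0025 -0.064 ]
tipR [ 0.1189  0.0019 -0.064 ]
upL [ 0.1093 -0.0003 -0.017 ]
upR [ 0.1156  0.0067 -0.017 ]
clamp top [array([0.106 , 0.0085, 0.011 ]), array([ 0.1067, -0.0154,  0.011 ]), array([ 0.1194, -0.0123,  0.011 ]), array([0.1193, 0.0078, 0.011 ]), array([ 0.1126, -0.0032,  0.011 ])]
handle front top [ 0.0581 -0.0022  0.011 ] handle front side [ 0.0649 -0.0024  0.011 ]
-0.008 [array([374., 533.]), array([393., 523.])]
0 [array([388., 526.]), array([407., 516.])]
0.008 [array([402., 519.]), array([421., 509.])]
[array([274., 323.]), array([269., 282.])]
```

```bash
python3 -m creep '[{"slide":[4,20,-2],"roll":0,"grip":1},{"slide":[4,36,-2],"roll":0,"grip":1},{"slide":[4,38,-2],"roll":0,"grip":1},{"slide":[4,38,-2],"roll":0,"grip":1},{"slide":[4,38,-2],"roll":0,"grip":1}]'; python3 -c "
from h import *
t=crop('top',195,150,275,200,10,'pics/f1.png'); s=crop('side',220,135,280,180,13,'pics/f2.png')
rel(.5192,.132,.13,.122)"
```

```text
time: 4.82
tool_pos: [0.523, 0.1316, 0.131]
ee_rot: [-1.57, -0.0, 0.123]
wrist_force: [0.9, -0.4, -1.3]
width: 0.0175
pos [0.5236 0.1312 0.1319] yaw 0.1224 slide [-4.3  1.9  1.3] roll 0.02 F [ 0.4  0.2 -1.4] T [0.03 0.09 0.02] wid 0.0179 t 4.92
```

View pics/f1.png

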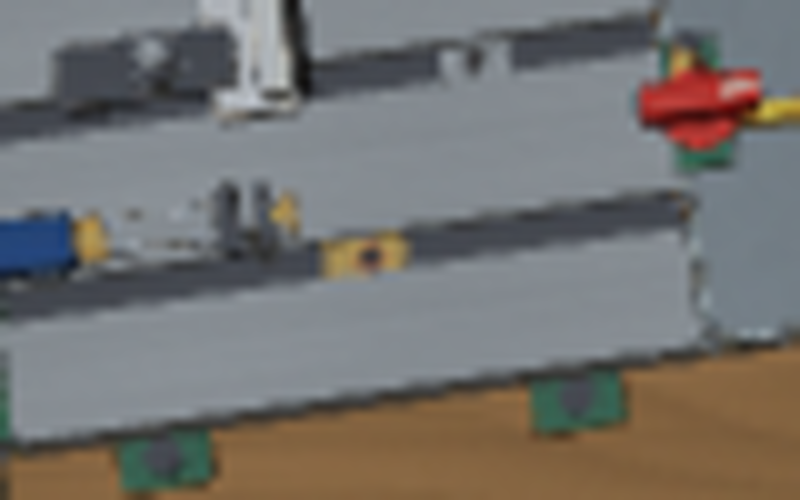

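View pics/f2.png

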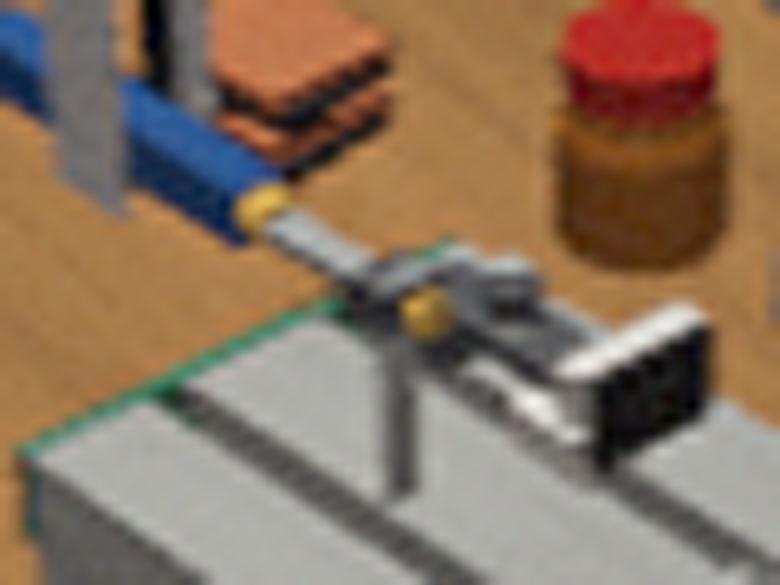

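Run:
```python
from h import *
s=snapshot("side");cv2.imwrite("pics/f_s.png",s[:,:,::-1])
cv2.imwrite("pics/f3.png",cv2.resize(s[150:190,222:272,::-1],None,fx=16,fy=14,interpolation=cv2.INTER_NEAREST))
S=lambda x,y:((x+.5)/13+220-.5,(y+.5)/13+135-.5)
a=.122;bx=np.array([np.cos(a),np.sin(a)]);
for p in [(390,492),(411,498),(400,496)]:
  w=plane("side",*S(*p),.087)[:2];print("tip",w,w@bx)
for p in [(175,398),(300,476),(440,566)]:
  w=plane("side",*S(*p),.077)[:2];print("slot",w,w@bx)
T=lambda x,y:((x+.5)/10+195-.5,(y+.5)/10+150-.5)
for p in [(15,304),(200,278),(560,229)]:
  w=plane("top",*T(*p),.077)[:2];print("topslot",w,w@bx)
for p in [(230,222),(262,218)]:
  w=plane("top",*T(*p),.162)[:2];print("topclamp",w,w@bx)
w=robot.get_obs()["tool_pos"][:2];print("tcp",w@bx)
```

```text
tip [0.53563191 0.01892202] 0.5339534473152608
tip [0.53873285 0.01331767] 0.5363493017077915
tip [0.53681503 0.01580231] 0.5347481115960869
slot [0.519118  0.1035797] 0.5278649138442386
slot [0.52724148 0.05152212] 0.5295927260755277
slot [ 0.53533245 -0.00564643] 0.5306662896658818
topslot [0.51964744 0.10705942] 0.5288138874119762
topslot [0.52778781 0.04307937] 0.5291075344965289
topslot [ 0.5431033  -0.08168183] 0.529126054349806
topclamp [0.53319845 0.02519781] 0.5323018201714165
topclamp [0.53436774 0.01473148] 0.5321886869471736
tcp 0.5357462996974826
```

View pics/f3.png

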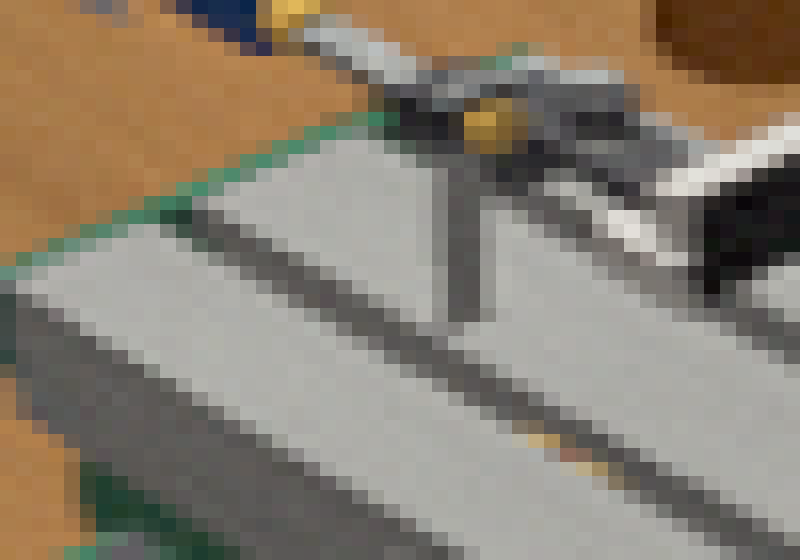

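```bash
python3 -m creep '[{"slide":[-3,4,1],"roll":0,"grip":1},{"slide":[-5,7,2],"roll":0,"grip":1},{"slide":[-5,8,2],"roll":0,"grip":1},{"slide":[-5,8,2],"roll":0,"grip":1}]'; python3 -c "
from h import *
s=crop('side',222,150,272,190,16,'pics/g2.png')
rel(.5192,.132,.13,.122)"
```

```text
time: 5.3
tool_pos: [0.5172, 0.1318, 0.122]
ee_rot: [-1.571, 0.001, 0.121]
wrist_force: [0.9, -0.7, -1.3]
width: 0.0177
pos [0.5175 0.1318 0.1222] yaw 0.1215 slide [ 1.7 -7.8 -0. ] roll -0.03 F [ 0.   0.1 -2.1] T [0.01 0.06 0.02] wid 0.0179 t 5.35
```

View pics/g2.png

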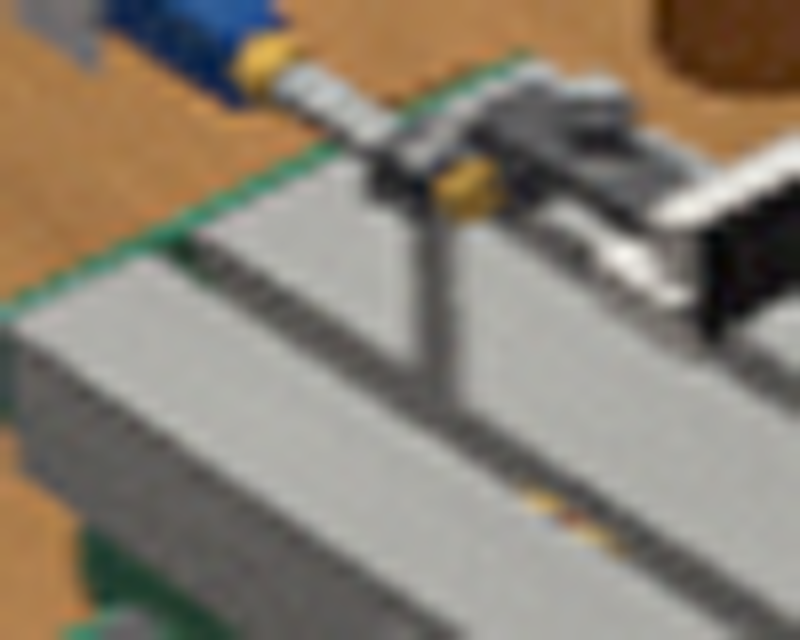

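```bash
python3 -m creep '[{"slide":[0,1,0],"roll":0,"grip":1},{"slide":[0,2,0],"roll":0,"grip":1},{"slide":[0,3,0],"roll":0,"grip":1},{"slide":[0,3,0],"roll":0,"grip":1}]'; python3 -c "
from h import *
for i in range(1):
  rel(.5192,.132,.13,.122)"
```

```text
time: 5.68
tool_pos: [0.5177, 0.1318, 0.1192]
ee_rot: [-1.571, 0.0, 0.121]
wrist_force: [0.0, -0.3, -2.0]
width: 0.0176
pos [0.5177 0.1318 0.1192] yaw 0.1214 slide [  1.5 -10.8  -0. ] roll -0.04 F [ 0.  -0.3 -2. ] T [-0.05  0.1   0.03] wid 0.0176 t 5.68
```

```bash
python3 -m creep '[{"slide":[0,1,0],"roll":0,"grip":1},{"slide":[0,2,0],"roll":0,"grip":1},{"slide":[0,3,0],"roll":0,"grip":1},{"slide":[0,3,0],"roll":0,"grip":1}]'; python3 -c "
from h import *
s=crop('side',222,150,272,190,16,'pics/g3.png')
rel(.5192,.132,.13,.122)"
```

```text
time: 6.02
tool_pos: [0.5176, 0.1318, 0.1162]
ee_rot: [-1.571, 0.0, 0.121]
wrist_force: [-0.9, 0.2, -2.2]
width: 0.0178
pos [0.5176 0.1319 0.1163] yaw 0.1214 slide [  1.6 -13.7  -0.1] roll -0.03 F [ 0.5 -0.4 -1.2] T [0.01 0.09 0.02] wid 0.0181 t 6.07
```

View pics/g3.png

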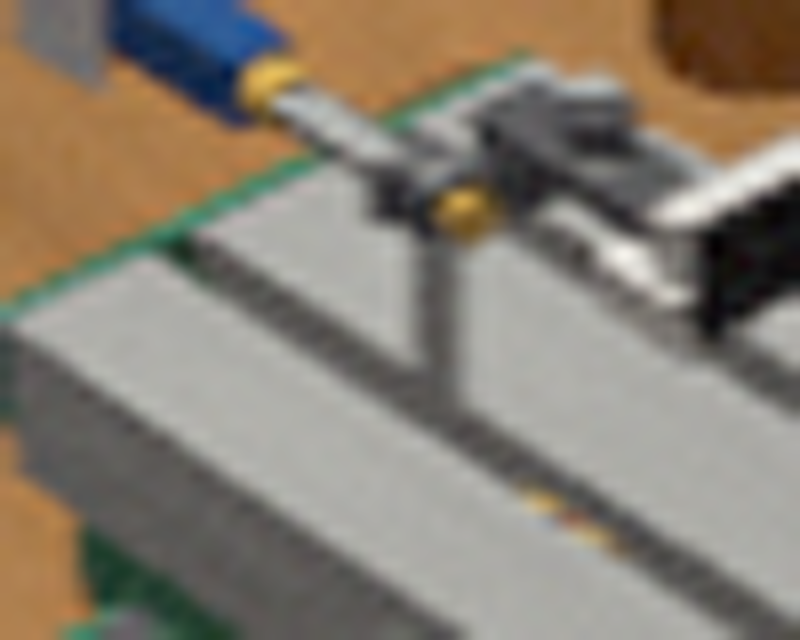

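```bash
python3 -m creep '[{"slide":[0,2,0],"roll":0,"grip":1},{"slide":[0,4,0],"roll":0,"grip":1},{"slide":[0,6,0],"roll":0,"grip":1},{"slide":[0,6,0],"roll":0,"grip":1}]'; python3 -c "
from h import *
rel(.5192,.132,.13,.122)"
```

```text
time: 6.4
tool_pos: [0.5174, 0.1318, 0.1098]
ee_rot: [-1.571, 0.001, 0.121]
wrist_force: [-0.2, -0.0, -1.3]
width: 0.0177
pos [0.5174 0.1318 0.1098] yaw 0.1214 slide [  1.8 -20.2  -0. ] roll -0.03 F [-0.2 -0.  -1.3] T [-0.02  0.08  0.  ] wid 0.0177 t 6.4
```

```bash
python3 -m creep '[{"slide":[0,2,0],"roll":0,"grip":1},{"slide":[0,4,0],"roll":0,"grip":1},{"slide":[0,6,0],"roll":0,"grip":1},{"slide":[0,7,0],"roll":0,"grip":1},{"slide":[0,7,0],"roll":0,"grip":1}]'; python3 -c "
from h import *
s=crop('side',222,150,272,190,16,'pics/g4.png');t=crop('top',195,150,275,200,10,'pics/g5.png')
rel(.5192,.132,.13,.122)"
```

```text
time: 6.82
tool_pos: [0.5175, 0.1318, 0.103]
ee_rot: [-1.571, 0.001, 0.121]
wrist_force: [0.6, -0.4, -1.2]
width: 0.0181
pos [0.5178 0.1319 0.1034] yaw 0.1214 slide [  1.4 -26.6  -0.1] roll -0.03 F [-0.2 -0.  -1.8] T [-0.03  0.04 -0.01] wid 0.0177 t 6.92
```

View pics/g4.png

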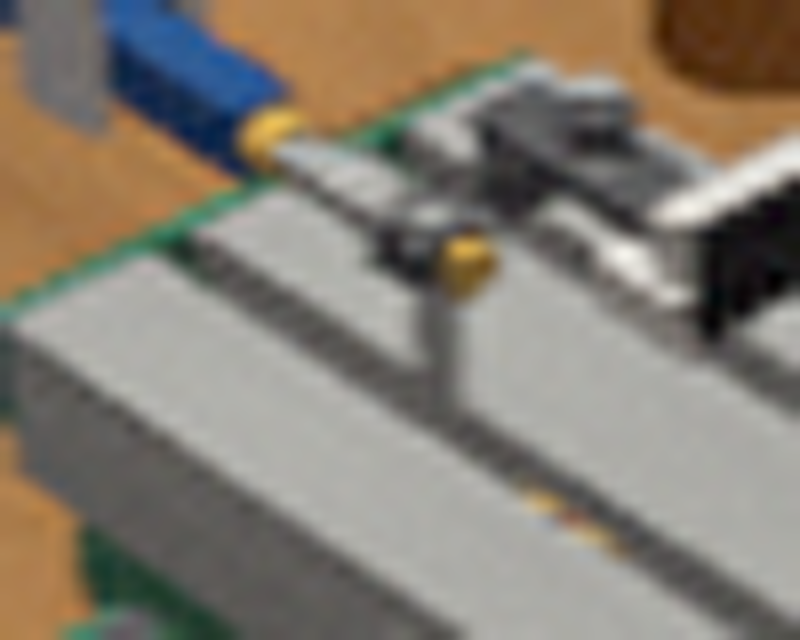

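View pics/g5.png

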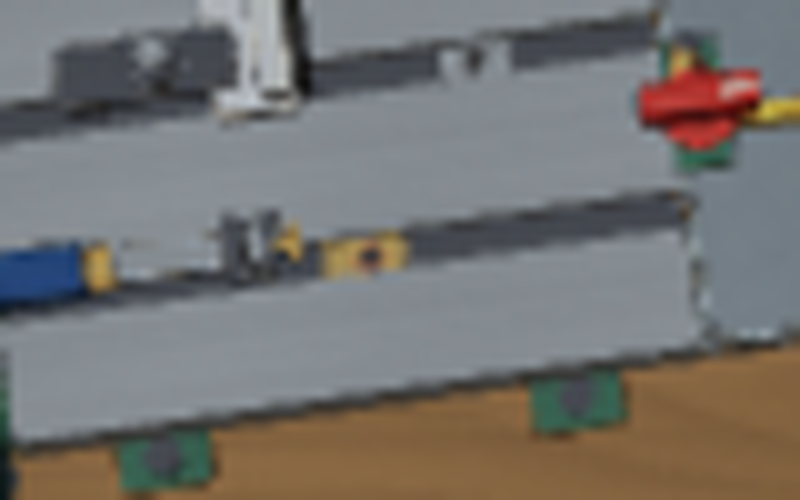

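```bash
python3 -m creep '[{"slide":[0,0,-4],"roll":0,"grip":1},{"slide":[0,0,-8],"roll":0,"grip":1},{"slide":[0,0,-12],"roll":0,"grip":1},{"slide":[0,0,-15],"roll":0,"grip":1},{"slide":[0,0,-18],"roll":0,"grip":1},{"slide":[0,0,-20],"roll":0,"grip":1},{"slide":[0,0,-22],"roll":0,"grip":1}]'; python3 -c "
from h import *
s=crop('side',222,150,272,190,16,'pics/i1.png')
rel(.5192,.132,.13,.122)"
```

```text
time: 7.5
tool_pos: [0.5205, 0.1124, 0.1044]
ee_rot: [-1.565, -0.001, 0.122]
wrist_force: [-0.6, 6.3, 1.9]
width: 0.0177
pos [0.5206 0.1121 0.1044] yaw 0.1217 slide [  1.1 -25.5  20. ] roll -0.01 F [-0.7  4.7  1. ] T [ 1.15  0.26 -0.01] wid 0.018 t 7.55
```

View pics/i1.png

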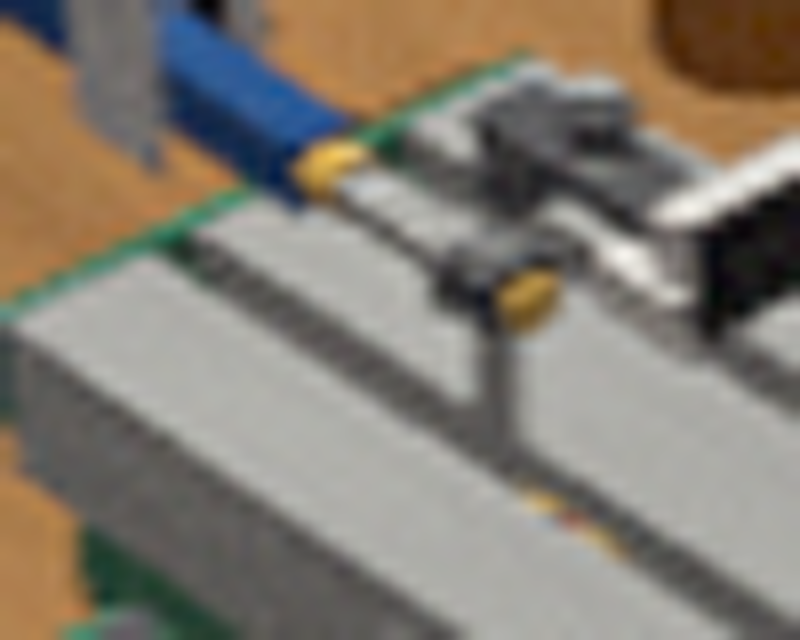

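```bash
python3 -m creep '[{"slide":[0,0,-3],"roll":0,"grip":1},{"slide":[0,0,-6],"roll":0,"grip":1},{"slide":[0,0,-9],"roll":0,"grip":1},{"slide":[0,0,-12],"roll":0,"grip":1},{"slide":[0,0,-15],"roll":0,"grip":1},{"slide":[0,0,-18],"roll":0,"grip":1}]'; python3 -c "
from h import *
s=crop('side',222,150,272,190,16,'pics/i2.png')
rel(.5192,.132,.13,.122)"
```

```text
time: 8.05
tool_pos: [0.5228, 0.0949, 0.1045]
ee_rot: [-1.565, -0.002, 0.123]
wrist_force: [-1.6, 7.3, 1.5]
width: 0.0182
pos [0.5229 0.0944 0.1045] yaw 0.1223 slide [  1.  -25.3  37.9] roll 0.02 F [-0.   6.8  0.6] T [1.28 0.21 0.01] wid 0.0178 t 8.1
```

View pics/i2.png

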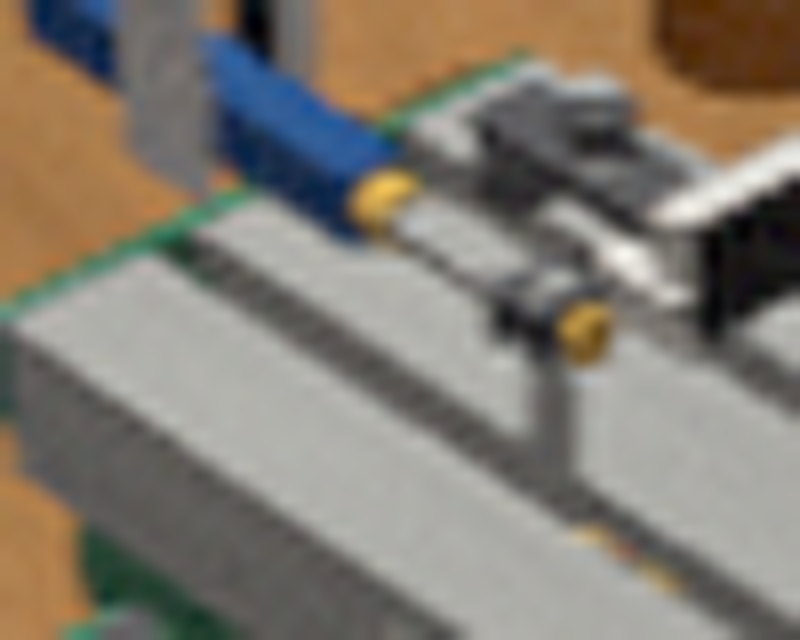

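```bash
python3 -m creep '[{"slide":[0,0,-5],"roll":0,"grip":1},{"slide":[0,0,-10],"roll":0,"grip":1},{"slide":[0,0,-15],"roll":0,"grip":1},{"slide":[0,0,-20],"roll":0,"grip":1},{"slide":[0,0,-25],"roll":0,"grip":1},{"slide":[0,0,-30],"roll":0,"grip":1},{"slide":[0,0,-35],"roll":0,"grip":1},{"slide":[0,0,-40],"roll":0,"grip":1}]'; python3 -c "
from h import *
s=crop('side',240,160,310,212,11,'pics/i3.png')
rel(.5192,.132,.13,.122)"
```

```text
time: 8.77
tool_pos: [0.5277, 0.055, 0.1044]
ee_rot: [-1.565, -0.002, 0.123]
wrist_force: [-1.2, 6.7, 1.5]
width: 0.0178
pos [0.5278 0.0541 0.1043] yaw 0.122 slide [  1.  -25.3  78.5] roll -0.0 F [-1.5  6.4  0.6] T [1.19 0.16 0.02] wid 0.0178 t 8.82
```

View pics/i3.png

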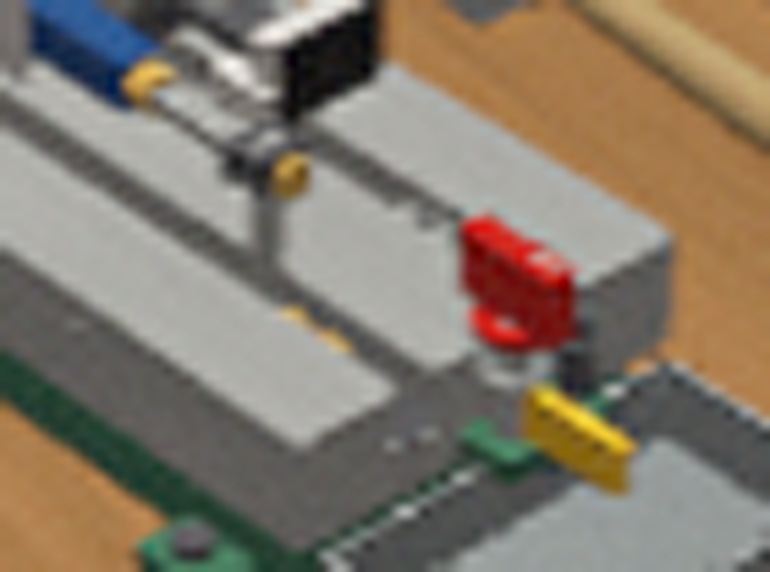

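```bash
python3 -m creep '[{"slide":[0,0,-5],"roll":0,"grip":1},{"slide":[0,0,-10],"roll":0,"grip":1},{"slide":[0,0,-15],"roll":0,"grip":1},{"slide":[0,0,-20],"roll":0,"grip":1},{"slide":[0,0,-25],"roll":0,"grip":1},{"slide":[0,0,-30],"roll":0,"grip":1},{"slide":[0,0,-35],"roll":0,"grip":1},{"slide":[0,0,-40],"roll":0,"grip":1},{"slide":[0,0,-45],"roll":0,"grip":1},{"slide":[0,0,-49],"roll":0,"grip":1}]'; python3 -c "
from h import *
s=crop('side',240,160,310,212,11,'pics/i4.png')
rel(.5192,.132,.13,.122)"
```

```text
time: 9.65
tool_pos: [0.5336, 0.0062, 0.1043]
ee_rot: [-1.565, -0.001, 0.123]
wrist_force: [-0.6, 6.2, 1.6]
width: 0.0174
pos [0.5337 0.0054 0.1043] yaw 0.1219 slide [  1.1 -25.2 127.5] roll -0.0 F [-0.1  6.2  0.5] T [1.14 0.16 0.01] wid 0.0178 t 9.7
```

View pics/i4.png

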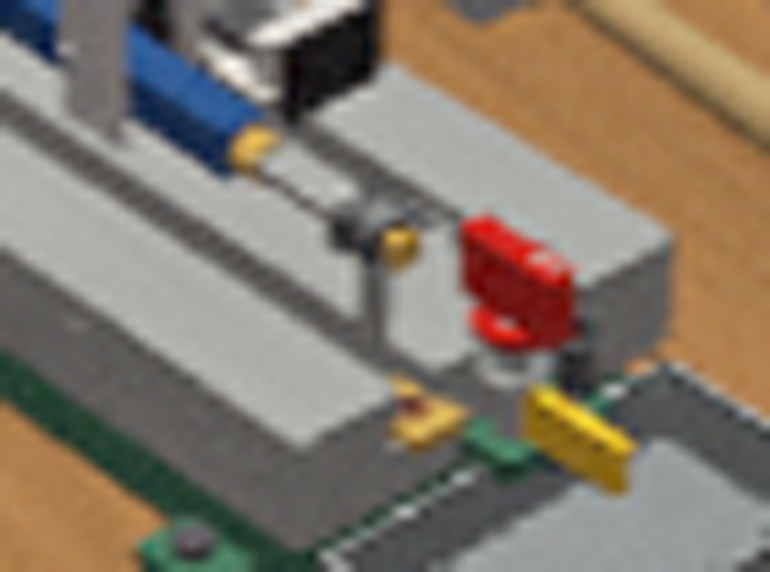

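```bash
python3 -m creep '[{"slide":[0,0,-4],"roll":0,"grip":1},{"slide":[0,0,-8],"roll":0,"grip":1},{"slide":[0,0,-12],"roll":0,"grip":1},{"slide":[0,0,-15],"roll":0,"grip":1},{"slide":[0,0,-18],"roll":0,"grip":1},{"slide":[0,0,-18],"roll":0,"grip":1},{"slide":[0,0,-18],"roll":0,"grip":1}]'; python3 -c "
from h import *
s=crop('side',240,160,310,212,11,'pics/i5.png')
rel(.5192,.132,.13,.122)"
```

```text
time: 10.28
tool_pos: [0.5355, -0.0145, 0.1032]
ee_rot: [-1.571, 0.0, 0.121]
wrist_force: [-0.5, -0.1, -1.2]
width: 0.0179
pos [ 0.5355 -0.0144  0.1033] yaw 0.1209 slide [  1.5 -26.8 147.3] roll -0.06 F [ 0.4  0.2 -1.9] T [-0.08  0.06  0.01] wid 0.0179 t 10.33
```

View pics/i5.png

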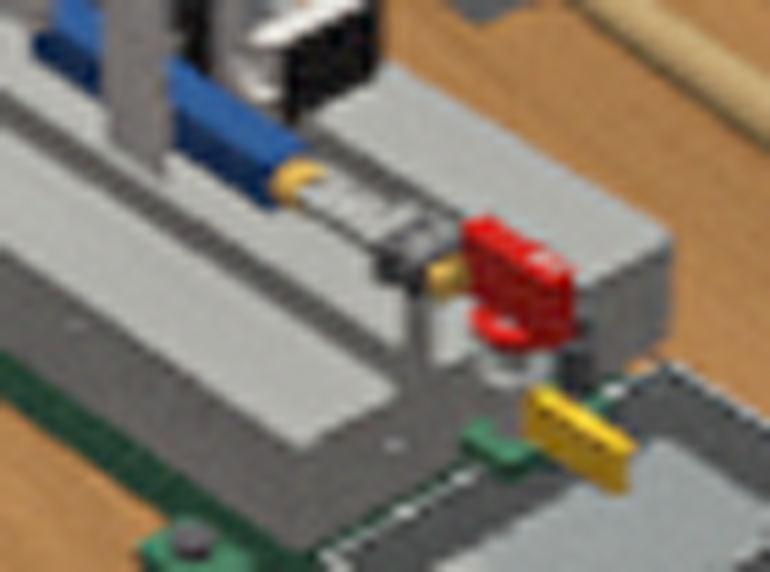

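```bash
python3 -m creep '[{"slide":[0,-12,0],"roll":0,"grip":1},{"slide":[0,-32,0],"roll":0,"grip":1},{"slide":[0,-62,0],"roll":0,"grip":1},{"slide":[0,-66,0],"roll":0,"grip":1},{"slide":[0,-66,0],"roll":0,"grip":1}]'; python3 -c "
from h import *
s=crop('side',200,130,330,230,6,'pics/j1.png');t=crop('top',180,120,300,210,6,'pics/j2.png')
rel(.4797,.3559,.17,-.254)"
```

```text
time: 10.75
tool_pos: [0.5375, -0.0142, 0.1729]
ee_rot: [-1.572, -0.007, 0.122]
wrist_force: [0.5, -0.8, -2.1]
width: 0.0177
pos [ 0.5352 -0.0139  0.1688] yaw 0.1216 slide [-10.3  -1.1 373.8] roll 21.52 F [-0.  -0.3 -1.9] T [-0.06  0.04  0.05] wid 0.0182 t 10.85
```

View pics/j1.png

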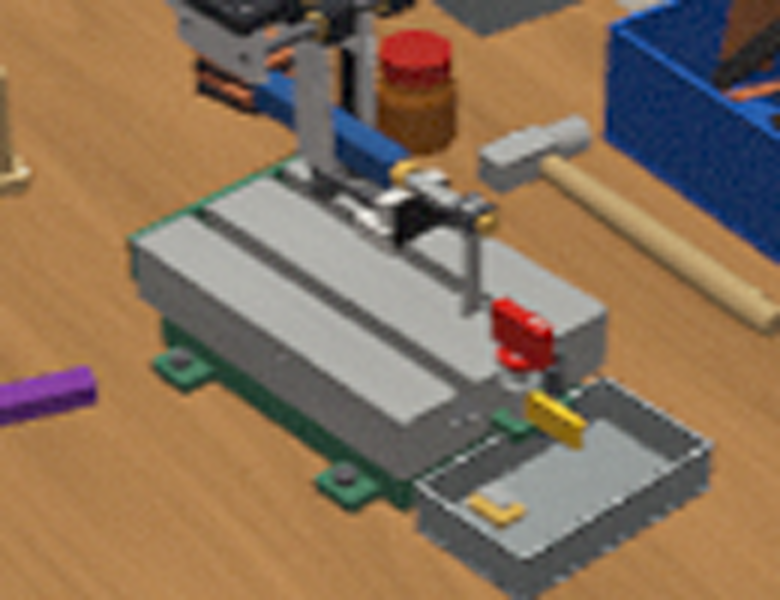

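View pics/j2.png

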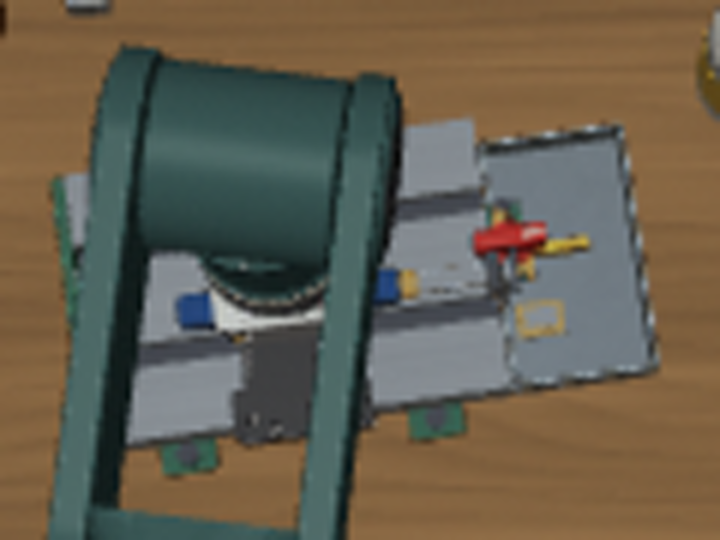

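```bash
python3 -m creep '[{"slide":[0,0,20],"roll":0,"grip":1},{"slide":[0,0,55],"roll":1,"grip":1},{"slide":[-1,0,92],"roll":3,"grip":1},{"slide":[-2,0,130],"roll":6,"grip":1},{"slide":[-3,0,168],"roll":9,"grip":1},{"slide":[-4,0,206],"roll":12,"grip":1},{"slide":[-6,0,244],"roll":15,"grip":1},{"slide":[-7,0,282],"roll":18,"grip":1},{"slide":[-9,0,318],"roll":20,"grip":1},{"slide":[-10,0,350],"roll":21.5,"grip":1},{"slide":[-10,0,368],"roll":21.5,"grip":1},{"slide":[-10,0,374],"roll":21.5,"grip":1},{"slide":[-10,0,374],"roll":21.5,"grip":1},{"slide":[-10,0,374],"roll":21.5,"grip":1},{"slide":[-10,0,374],"roll":21.5,"grip":1}]'; python3 -c "
from h import *
s=crop('side',160,90,240,170,8,'pics/k1.png')
rel(.4797,.3559,.0584,-.254)"
```

```text
time: 12.1
tool_pos: [0.4805, 0.3544, 0.1688]
ee_rot: [-1.572, 0.001, -0.255]
wrist_force: [0.4, -0.4, -1.3]
width: 0.0177
pos [0.4807 0.3544 0.1691] yaw -0.2557 slide [ -1.3 110.7   1.3] roll -0.1 F [ 0.3  0.6 -1.5] T [ 0.    0.08 -0.03] wid 0.0178 t 12.15
```

View pics/k1.png

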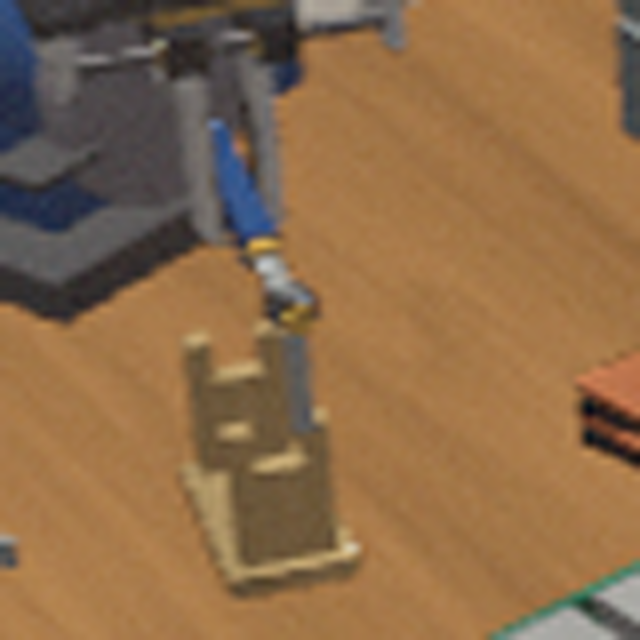

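Aligned over the rest; lower in two stages with a check.

```bash
python3 -m creep '[{"slide":[-1.3,25,1.3],"roll":0,"grip":1},{"slide":[-1.3,55,1.3],"roll":0,"grip":1},{"slide":[-1.3,80,1.3],"roll":0,"grip":1},{"slide":[-1.3,95,1.3],"roll":0,"grip":1},{"slide":[-1.3,102,1.3],"roll":0,"grip":1},{"slide":[-1.3,106,1.3],"roll":0,"grip":1},{"slide":[-1.3,106,1.3],"roll":0,"grip":1}]'; python3 -c "
from h import *
rel(.4797,.3559,.0584,-.254)"
```

```text
time: 12.73
tool_pos: [0.4797, 0.3568, 0.0634]
ee_rot: [-1.571, 0.0, -0.255]
wrist_force: [-1.0, 0.3, -2.3]
width: 0.018
pos [0.4797 0.3568 0.0634] yaw -0.2549 slide [ 0.2  5.  -0.9] roll -0.05 F [-1.   0.3 -2.3] T [-0.01  0.15 -0.01] wid 0.018 t 12.73
```

```bash
python3 -m creep '[{"slide":[0,2,0],"roll":0,"grip":1},{"slide":[0,4,0],"roll":0,"grip":1},{"slide":[0,4.5,0],"roll":0,"grip":1},{"slide":[0,4.5,0],"roll":0,"grip":1}]'; python3 -c "
from h import *
rel(.4797,.3559,.0584,-.254)"
```

```text
time: 13.07
tool_pos: [0.4798, 0.3578, 0.0597]
ee_rot: [-1.57, -0.001, -0.254]
wrist_force: [0.0, -0.2, -1.2]
width: 0.0174
pos [0.4798 0.3578 0.0597] yaw -0.2537 slide [ 0.4  1.3 -1.9] roll 0.02 F [ 0.  -0.2 -1.2] T [-0.03  0.08  0.01] wid 0.0174 t 13.07
```

```bash
python3 -m creep '[{"slide":[0,0.5,0],"roll":0,"grip":0.8},{"slide":[0,0.5,0],"roll":0,"grip":0.6},{"slide":[0,0.5,0],"roll":0,"grip":0.4},{"slide":[0,0.5,0],"roll":0,"grip":0.4},{"slide":[0,0.5,0],"roll":0,"grip":0.4},{"slide":[0,0.5,0],"roll":0,"grip":0.4},{"slide":[0,0.5,0],"roll":0,"grip":0.4}]'; python3 -m creep '[{"slide":[0,-15,0],"roll":0,"grip":0.4},{"slide":[0,-50,0],"roll":0,"grip":0.4},{"slide":[0,-90,0],"roll":0,"grip":0.4},{"slide":[0,-120,0],"roll":0,"grip":0.4},{"slide":[0,-120,0],"roll":0,"grip":0.4}]'; python3 -c "
from h import *
s=crop('side',160,90,240,170,8,'pics/l1.png')
rel(.5815,-.131,.175,.122)"
```

```text
time: 13.65
tool_pos: [0.4795, 0.3576, 0.0586]
ee_rot: [-1.571, -0.0, -0.254]
wrist_force: [0.3, 0.4, 0.3]
width: 0.0548
time: 14.07
tool_pos: [0.4827, 0.3597, 0.1877]
ee_rot: [-1.56, -0.011, -0.254]
wrist_force: [0.3, 0.3, 0.8]
width: 0.0568
pos [0.4816 0.359  0.184 ] yaw -0.2537 slide [ 219.6    7.3 -449.3] roll -21.53 F [ 0.1  0.1 -0. ] T [-0.04  0.1   0.03] wid 0.0566 t 14.12
```

View pics/l1.png

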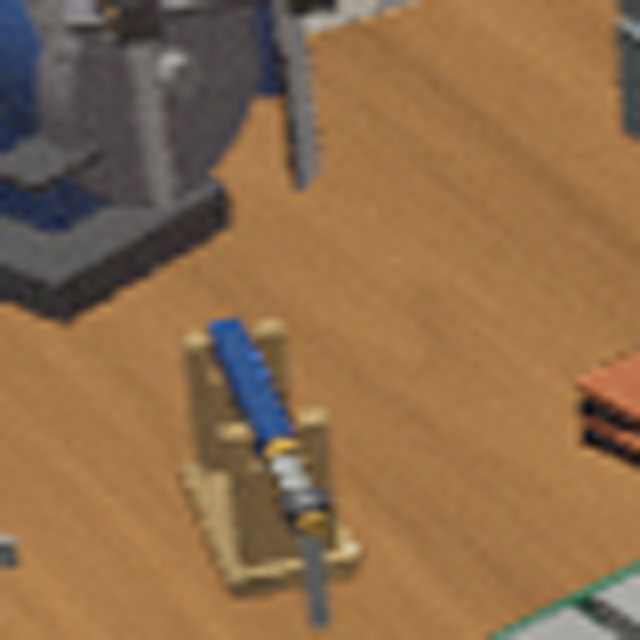

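Run:
```python
from h import *
s=snapshot("side");t=snapshot("top")
for n,im,z in(("top",t,.116),("side",s,.104)):
    h=cv2.cvtColor(im,cv2.COLOR_RGB2HSV)
    m=((h[...,0]<8)|(h[...,0]>172))&(h[...,1]>150)&(h[...,2]>80)
    nn,l,st,ce=cv2.connectedComponentsWithStats(m.astype(np.uint8))
    for i in range(1,nn):
        if st[i,4]>15 and ce[i,0]>250 and ce[i,0]<300: print(n,st[i],ce[i],plane(n,*ce[i],z)); 
crop("top",245,145,285,175,18,"pics/m1.png",t)
crop("side",260,165,310,205,14,"pics/m2.png",s)
```

```text
top [259 157  12   8  51] [263.96078431 160.21568627] [ 0.57802055 -0.12807743  0.116     ]
side [263 135  12  10  98] [268.81632653 139.21428571] [0.70334056 0.14050071 0.104     ]
side [282 180  10  12  86] [286.25581395 185.80232558] [ 0.58003798 -0.13626347  0.104     ]
```

View pics/m1.png

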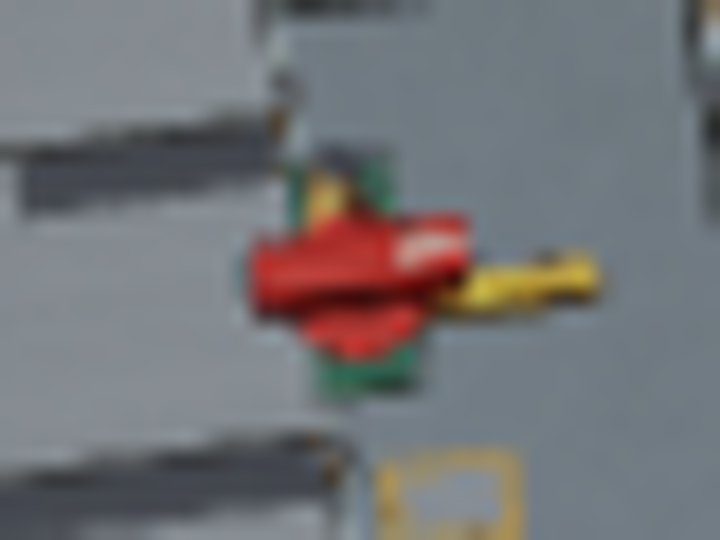

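View pics/m2.png

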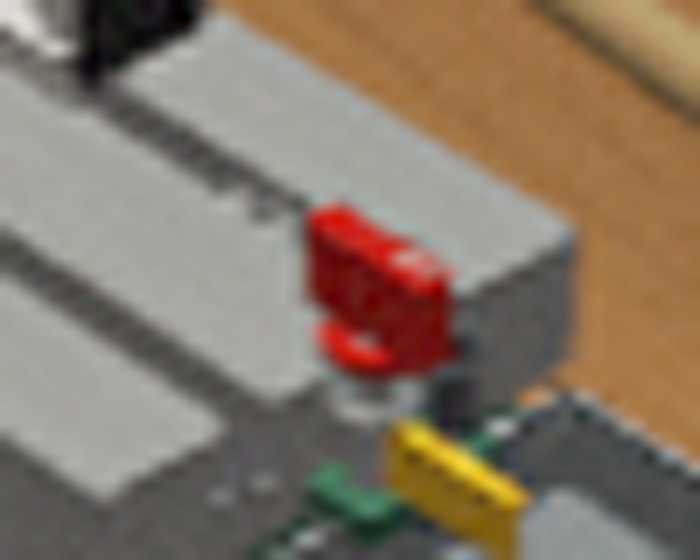

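```bash
python3 -m creep '[{"slide":[8,0,-15],"roll":0,"grip":0.4},{"slide":[22,0,-45],"roll":-2,"grip":0.4},{"slide":[38,0,-78],"roll":-4,"grip":0.4},{"slide":[54,0,-111],"roll":-6,"grip":0.4},{"slide":[70,0,-144],"roll":-8,"grip":0.4},{"slide":[86,0,-177],"roll":-10,"grip":0.4},{"slide":[103,0,-210],"roll":-12,"grip":0.4},{"slide":[119,0,-243],"roll":-14,"grip":0.4},{"slide":[135,0,-276],"roll":-16,"grip":0.4},{"slide":[151,0,-309],"roll":-18,"grip":0.4},{"slide":[167,0,-342],"roll":-20,"grip":0.4},{"slide":[183,0,-375],"roll":-21.5,"grip":0.4},{"slide":[200,0,-408],"roll":-21.5,"grip":0.4},{"slide":[213,0,-435],"roll":-21.5,"grip":0.4},{"slide":[220,0,-449],"roll":-21.5,"grip":0.4},{"slide":[220,0,-449],"roll":-21.5,"grip":0.4},{"slide":[220,0,-449],"roll":-21.5,"grip":0.4},{"slide":[220,0,-449],"roll":-21.5,"grip":0.4}]'; python3 -c "
from h import *
s=crop('side',240,110,320,200,7,'pics/n1.png')
rel(.5825,-.131,.130,.122)
print(robot.get_obs()['joint_positions'])"
```

```text
time: 15.72
tool_pos: [0.5792, -0.1305, 0.1776]
ee_rot: [-1.569, 0.001, 0.123]
wrist_force: [0.0, 0.4, 0.3]
width: 0.0566
pos [ 0.5793 -0.1303  0.1781] yaw 0.1236 slide [ 3.1 48.1 -1.2] roll 0.09 F [-1.   0.1  0.3] T [-0.07  0.07 -0.02] wid 0.0565 t 15.77
[-3.17151747e-01  1.92152678e-01  1.30695290e+00  8.58952707e-04
  1.64366180e+00 -4.40668952e-01]
```

View pics/n1.png

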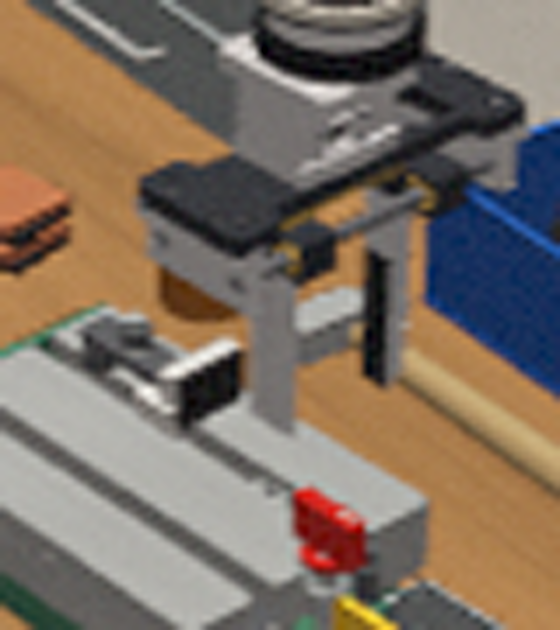

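```bash
python3 -m creep '[{"slide":[3,20,-1],"roll":0,"grip":0.4},{"slide":[3,45,-1],"roll":0,"grip":0.5},{"slide":[3,53,-1],"roll":0,"grip":0.6},{"slide":[3,53,-1],"roll":0,"grip":0.6},{"slide":[3,53,-1],"roll":0,"grip":0.6}]'; python3 -c "
from h import *
s=crop('side',260,150,310,200,12,'pics/n2.png');
rel(.5825,-.131,.1,.122)"
```

```text
time: 16.18
tool_pos: [0.5825, -0.1317, 0.1256]
ee_rot: [-1.57, 0.001, 0.123]
wrist_force: [-0.2, -0.3, 0.5]
width: 0.0379
pos [ 0.5832 -0.1322  0.1267] yaw 0.1227 slide [-0.6 26.7  1.3] roll 0.04 F [ 0.1 -0.6  0.3] T [-0.05  0.05 -0.01] wid 0.0379 t 16.23
```

View pics/n2.png

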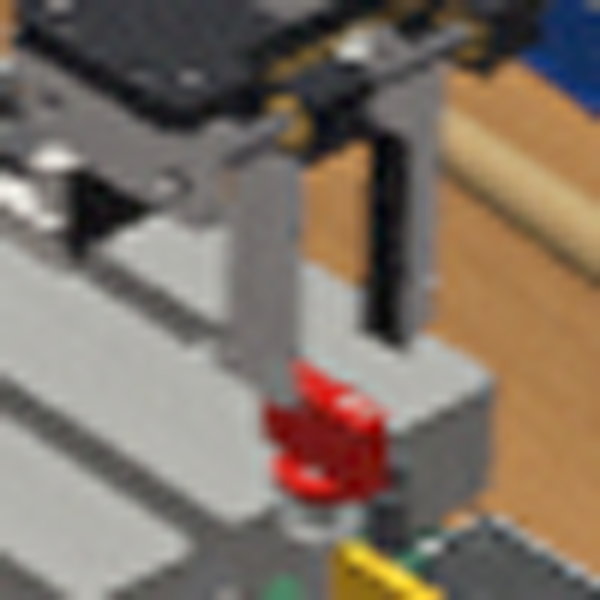

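```bash
python3 -m creep '[{"slide":[0,14,1],"roll":0,"grip":0.6},{"slide":[0,27,1],"roll":0,"grip":0.6},{"slide":[0,27,1],"roll":0,"grip":0.7},{"slide":[0,27,1],"roll":0,"grip":0.75},{"slide":[0,27,1],"roll":0,"grip":0.82},{"slide":[0,27,1],"roll":0,"grip":0.82},{"slide":[0,27,1],"roll":0,"grip":0.82},{"slide":[0,27,1],"roll":0,"grip":0.82},{"slide":[0,27,1],"roll":0,"grip":0.82}]'; python3 -c "
from h import *
s=crop('side',260,150,310,200,12,'pics/n3.png');
rel(.5825,-.131,.1,.122)"
```

```text
time: 16.98
tool_pos: [0.5828, -0.132, 0.0989]
ee_rot: [-1.571, -0.001, 0.121]
wrist_force: [0.4, 0.1, 0.6]
width: 0.017
pos [ 0.5827 -0.132   0.0988] yaw 0.1214 slide [-0.1 -1.2  1. ] roll -0.04 F [-0.7 -0.1  0.5] T [-0.04  0.07 -0.02] wid 0.0168 t 17.03
```

View pics/n3.png

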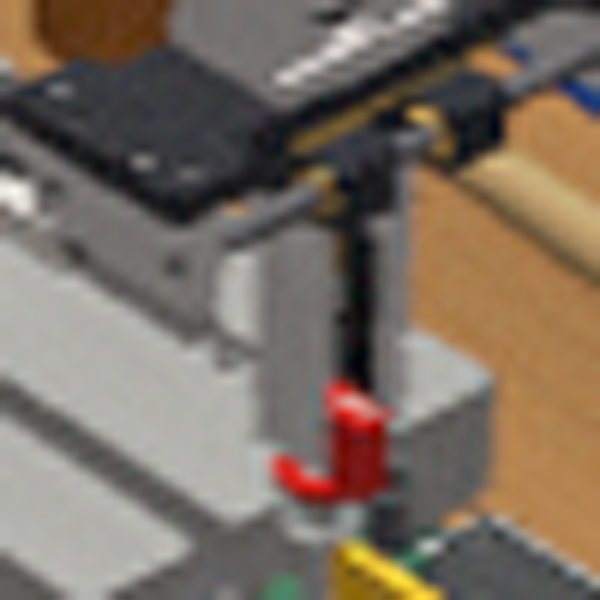

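```bash
python3 -m creep '[{"slide":[0,0,0],"roll":5,"grip":0.82},{"slide":[0,0,0],"roll":10,"grip":0.82},{"slide":[0,0,0],"roll":15,"grip":0.82},{"slide":[0,0,0],"roll":20,"grip":0.82},{"slide":[0,0,0],"roll":25,"grip":0.82},{"slide":[0,0,0],"roll":30,"grip":0.82},{"slide":[0,0,0],"roll":35,"grip":0.82}]'; python3 -c "
from h import *
s=crop('side',260,150,310,200,12,'pics/n4.png');
rel(.5825,-.131,.1,.122)"
```

```text
time: 17.62
tool_pos: [0.5827, -0.1314, 0.0986]
ee_rot: [-1.57, 0.0, -0.493]
wrist_force: [-0.4, 0.8, -1.0]
width: 0.0174
pos [ 0.5826 -0.1314  0.0986] yaw -0.496 slide [-0.3 -1.4  0.3] roll -35.41 F [-0.1  1.6 -0.3] T [0.14 0.05 0.03] wid 0.0171 t 17.67
```

View pics/n4.png

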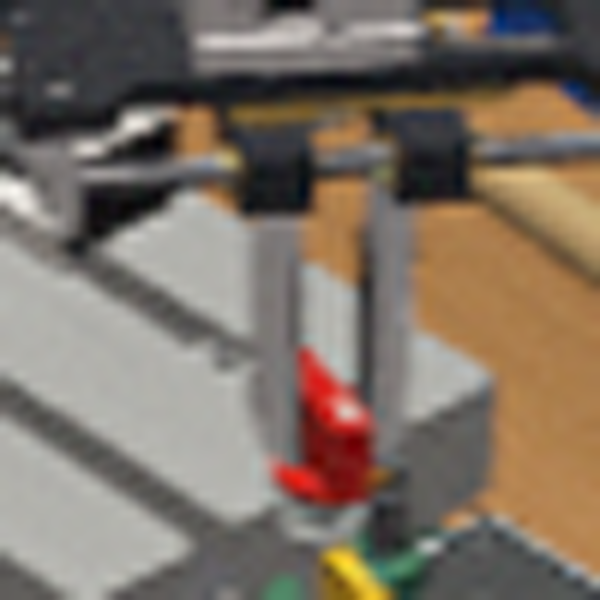

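```bash
python3 -m creep '[{"slide":[0,0,0],"roll":5,"grip":0.82},{"slide":[0,0,0],"roll":10,"grip":0.82},{"slide":[0,0,0],"roll":15,"grip":0.82},{"slide":[0,0,0],"roll":20,"grip":0.82},{"slide":[0,0,0],"roll":25,"grip":0.82},{"slide":[0,0,0],"roll":30,"grip":0.82},{"slide":[0,0,0],"roll":35,"grip":0.82},{"slide":[0,0,0],"roll":40,"grip":0.82},{"slide":[0,0,0],"roll":45,"grip":0.82},{"slide":[0,0,0],"roll":50,"grip":0.82},{"slide":[0,0,0],"roll":53,"grip":0.82},{"slide":[0,0,0],"roll":53,"grip":0.82}]'; python3 -c "
from h import *
s=crop('side',260,150,310,200,12,'pics/n5.png');
rel(.5825,-.131,.1,-1.449)"
```

```text
time: 18.67
tool_pos: [0.5825, -0.1317, 0.0984]
ee_rot: [-1.571, 0.001, -1.414]
wrist_force: [-0.0, 0.7, -0.8]
width: 0.0172
pos [ 0.5825 -0.1317  0.0984] yaw -1.4119 slide [-0.7 -1.6  0.1] roll 2.12 F [-0.4  0.5  0.4] T [ 0.14  0.25 -0.01] wid 0.0171 t 18.72
```

View pics/n5.png

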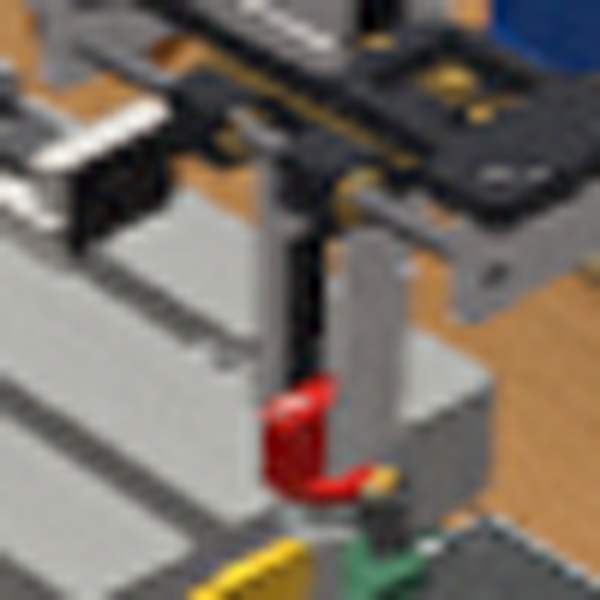

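Leaf has turned across the front slot (lower left of crop, ~(250,570)). Open a little and retreat upward, then check.

```bash
python3 -m creep '[{"slide":[0,0,0],"roll":0,"grip":0.7},{"slide":[0,0,0],"roll":0,"grip":0.6},{"slide":[0,0,0],"roll":0,"grip":0.6},{"slide":[0,0,0],"roll":0,"grip":0.6},{"slide":[0,-15,0],"roll":0,"grip":0.6},{"slide":[0,-45,0],"roll":0,"grip":0.6},{"slide":[0,-80,0],"roll":0,"grip":0.6},{"slide":[0,-115,0],"roll":0,"grip":0.6},{"slide":[0,-150,0],"roll":0,"grip":0.6},{"slide":[0,-150,0],"roll":0,"grip":0.6},{"slide":[0,-150,0],"roll":0,"grip":0.6}]'; python3 -c "
from h import *
s=crop('side',200,110,330,220,6,'pics/o1.png');t=snapshot('top');cv2.imwrite('pics/o2.png',cv2.resize(t[:,:,::-1],None,fx=1.5,fy=1.5));cv2.imwrite('pics/o3.png',cv2.resize(s[:,:,::-1],None,fx=1.5,fy=1.5))
rel(.5825,-.131,.1,-1.449)"
```

```text
time: 19.63
tool_pos: [0.5839, -0.1324, 0.252]
ee_rot: [-1.565, -0.003, -1.414]
wrist_force: [-0.3, -0.2, 0.6]
width: 0.0377
pos [ 0.5822 -0.1318  0.2472] yaw -1.4143 slide [ -0.7 147.2   0.7] roll 1.99 F [-0.2 -0.1 -0.1] T [-0.03  0.14 -0.  ] wid 0.0378 t 19.73
```

View pics/o1.png

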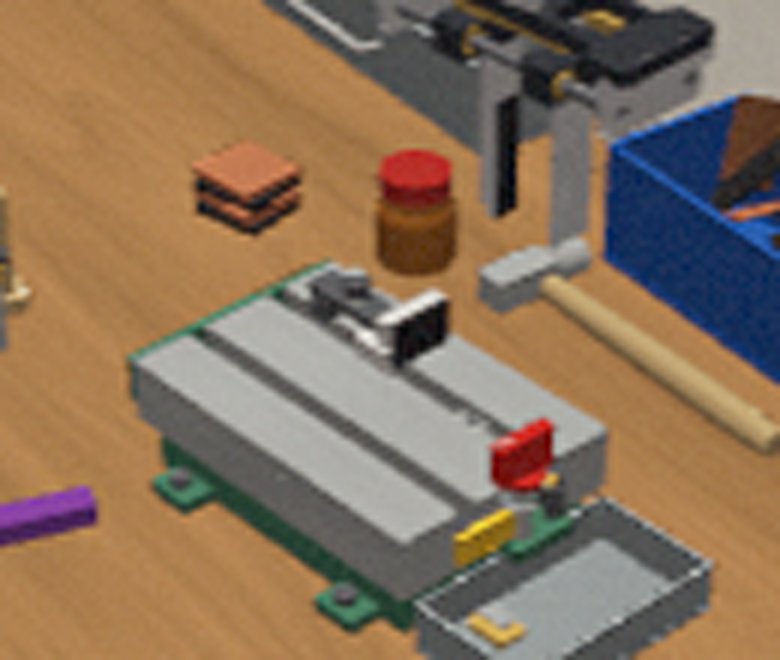

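View pics/o2.png

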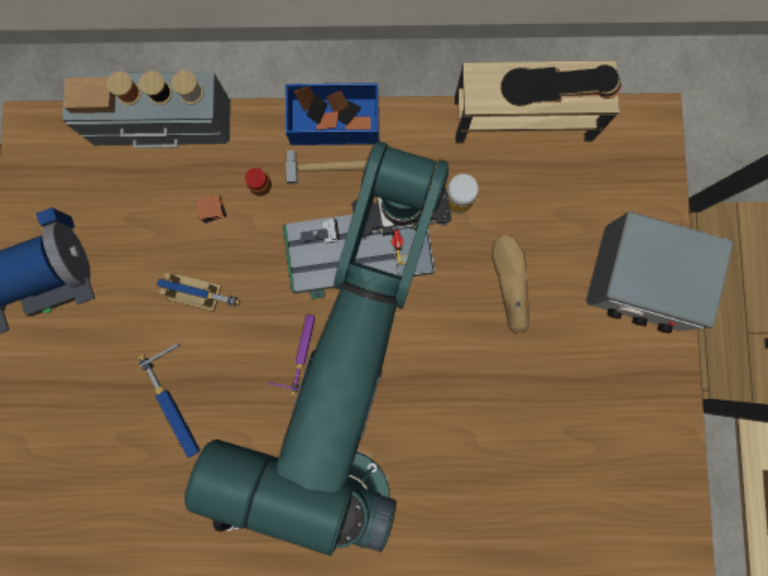

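View pics/o3.png

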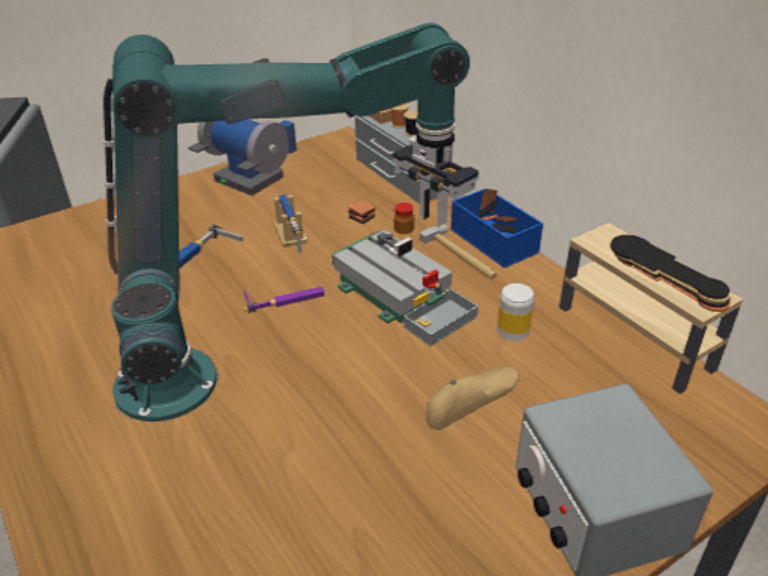

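Run:
```python
from h import *
s=snapshot("side")
crop("side",270,175,300,210,18,"pics/p1.png",s)
S=lambda x,y:((x+.5)/6+200-.5,(y+.5)/6+110-.5)
a=plane("side",*S(513,511),.069);b=plane("side",*S(456,536),.069)
d=b-a;print(a,b,np.linalg.norm(d),"dir",np.arctan2(d[1],d[0])," locked:",-np.pi+.122, "keeper est",(-np.pi/2+.122)-(np.arctan2(d[1],d[0])))
a=plane("side",*S(494,447),.118);b=plane("side",*S(548,421),.118);d=b-a
print(np.linalg.norm(d),np.arctan2(d[1],d[0]))
```

```text
[ 0.57560353 -0.1370682   0.069     ] [ 0.53626586 -0.1372812   0.069     ] 0.03933824866762189 dir -3.1361780880907895  locked: -3.0195926535897932 keeper est 1.6873817612958928
0.038927865091417276 0.06419643690493462
```

View pics/p1.png

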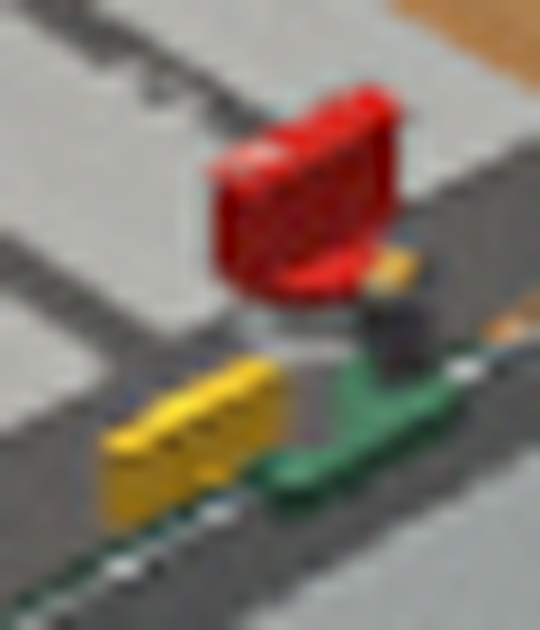

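```bash
python3 -c "
from bench import ticket,robot
print(ticket.close_job());print(robot.get_obs()['time'])"
```

```text
the job is handed in; nothing more can be done
None
the job is handed in; nothing more can be done
```

The job is handed in at about 20 s of the 72 s allowed, and my last pictures show every step done. The hand-in reports no verdict, so that rests on the pictures and readings.

- **Scraper pick:** I used the small blue one on the wooden rest, not the larger blue one or the purple one. The blade entered the front slot on the first try.
- **Nut:** Pushed at about 6–7 N, it dropped out of the open end. The last side view shows it lying in the tray. Only the blade touched it, and the wrist force never read more than about 8 N.
- **Scraper return:** It is back in the notches. Its handle end is within about 0.5 px (1–2 mm) of where it started in the side view.
- **Keeper:** I turned the knob with a loose grip, by about 88°, and let it go. The leaf lies across the front slot's mouth, parallel to the plate's end face. My rough angle from the leaf's edge came out at 1.69 rad. The knob's edge gave about 1.63 rad. Both are past the expected 1.57 rad, and I put that down to pixel error on short edges.
- **Grip force:** The 30 N fixed grip is below the advised 40 N. The handle still held, with the blade tip apparently resting lightly on the slot floor (about 3 N).
- **Everything else:** The other items looked unmoved by eye in the last pictures; I did not measure them. The gripper was well clear of everything at the end.

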